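# Click the lift-handle onto a vial carrier and carry it to the mat

## Task

Slide the black-barred lift-handle fully down onto the post of the vial carrier in the grey steel-rimmed dock, and turn it until the post's red spring button pops through the hole in the handle's tube; stop turning when it clicks and never push, turn or pull hard. Then lift the carrier clear of the dock by its handle alone, set it gently and level in the middle of the blue mat, leave the handle clicked on and let go. Do not knock over or shift the other things on the bench.

Things in the scene. Friction and masses are not known exactly. Their poses are not given: they have to be found in the camera images.
- handle: Lift-handle, 160 g, upright over a stub on a small grey stand: aluminium tube, bore 30.4 mm, outside 38 mm, z = 0 to 84 mm, with a black T-shaped grip on top, 130 mm tall in all. Origin: centre of the tube's open lower rim; z up along the tube, x towards the button hole. A red mark on the grip's top and face shows the +x (hole) side.
- handle_grip (a point): Best point to pinch the handle from above, across its 20 mm thickness (along the handle's x): on the axis, 112 mm above the lower rim. The T grip is centred on the axis: web 44 mm wide (along y) at z = 82 to 104 mm, cross-bar 90 mm long (along y) at z = 104 to 130 mm. Axes as the handle's.
- handle_hole (a point): Middle of the button hole in the tube's +x side, 17 mm off the axis, 31 mm above the lower rim. The hole is 8 mm wide and 14 mm high (z = 24 to 38 mm). Axes as the handle's.
- stand: Fixed grey plastic block 85 x 85 x 12 mm with a stub 24 mm across and 18 mm high in its middle; the handle's tube stands over the stub on the block's top. Origin: centre of the underside.
- carrier: White vial carrier, loose, 0.5 to 0.7 kg with its vials. Origin: centre of the underside; x, y along its sides, z up. Base 130 (x) x 150 (y) x 14 mm. Fixed blocks of yellow-capped vials at |y| = 32 to 70 mm, 86 mm high, leave a free lane along x. In the middle a grey collar 44 mm across up to z = 30 mm; on it an aluminium post 28 mm across.
- post_foot (a point): On the post's axis at the collar's flat top (the shoulder on which the seated tube rests), 30 mm above the carrier's underside; axes as the carrier's. The handle's origin comes here when it is fully down. The post swivels very stiffly on the collar (slips at about 0.8 N m).
- post_top (a point): Tip of the post's round nose, on its axis, 70 mm above the shoulder; axes as the carrier's. Click: with the tube on the shoulder or up to 1.5 mm above it, turning the hole onto the button lets it spring out (1 mm of play each side). It then stops the turning: the moment about the axis, under 0.1 N m before, climbs at once. It carries the carrier when lifted (2 mm slack).
- button_level (a point): On the post's AXIS at the red button's height, 31 mm above the shoulder; axes as the carrier's. The button (6 mm wide, 10 mm high, sloped on top, square below) stands 6 mm out of the post's side. Its direction is NOT measured: anywhere within 0.7 rad (40 degrees) either side of the carrier's +x. About 5 N down on the tube pushes it in (spring 2 to 3.3 N).
- dock: Fixed dock in which the carrier stands: base plate 164 x 184 x 6 mm, steel rim on all sides up to z = 20 mm, inner opening 134 (x) x 154 (y) mm, so the carrier has 2 mm of play all round. Origin: centre of the underside.
- mat: Fixed blue mat 240 x 240 x 3 mm; origin: centre of the underside, so its top is at 3 mm.
- jar: Bystander: amber specimen jar, 52 mm across, 75 mm tall. Origin: centre of the underside. Leave alone.
- sanitizer: Bystander: white bottle with blue cap, 60 mm across, 150 mm tall. Origin: centre of the underside. Leave alone.
- beaker: Bystander: white open beaker, 64 mm across, 80 mm tall. Origin: centre of the underside. Leave alone.
- marker: Bystander: blue marker pen lying flat, 120 x 12 x 12 mm, long along its x. Origin: centre of the underside. Leave alone.
- full_tray: Bystander: white tray 130 x 130 mm packed with 36 yellow-capped vials, 90 mm tall. Origin: centre of the underside. Leave alone.
Things that resemble listed ones, but are neither listed nor needed, are in the scene too. Several things have the shape of the handle; the one meant has the colours described above.

How it is judged:
On the way, in this order (a step that is already met when the one before it is completed fails the run):
1. the handle's tube is fully down on the carrier's post, while the carrier is in the dock (z of handle in the frame of post_foot between -0.003 and 0.005 m and horizontal distance between handle and post_foot below 0.006 m and angle between the z axis of handle and the z axis of carrier, either way round below 0.1 rad and z of carrier in the frame of dock below 0.015 m), for 0.2 s.
2. the carrier is lifted at least 30 mm clear by the handle alone, the handle still fully on (z of handle in the frame of post_foot between -0.003 and 0.005 m and horizontal distance between handle and post_foot below 0.006 m and angle between the z axis of handle and the z axis of carrier, either way round below 0.1 rad and height (world z) of carrier above 0.05 m and contact force between the fingers and carrier below 0.5 N), for 0.2 s.
At the end, for the whole second after the job is handed in: The carrier stands level (within 0.05 rad) and still on the blue mat, its centre within 45 mm of the mat's centre; the handle is still fully on the post (rim within 5 mm of the shoulder, within 6 mm of the axis, within 0.1 rad of upright to the carrier); the robot has let go (z of handle in the frame of post_foot between -0.003 and 0.005 m and horizontal distance between handle and post_foot below 0.006 m and angle between the z axis of handle and the z axis of carrier, either way round below 0.1 rad and horizontal distance between carrier and mat below 0.045 m and z of carrier in the frame of mat between 0 and 0.006 m and angle between carrier's own z axis and vertical below 0.05 rad and linear speed of each of carrier, handle below 0.02 m/s and contact force between the fingers and handle below 0.1 N); the robot touches nothing.
It fails at once if the handle presses or wrenches the carrier, its post or its button with more than 50 N (all their contact forces added up) (contact force between handle and carrier above 50 N).
It fails at once if the carrier hits the mat with more than 60 N (dropped) (contact force between carrier and mat above 60 N).
It fails at once if the carrier is tipped by more than 0.3 rad (angle between carrier's own z axis and vertical above 0.3 rad).
It fails at once if a bystander is shifted by more than 20 mm (distance of any of jar, sanitizer, beaker, marker, full_tray from where it was at the start of the episode above 0.02 m).
It also fails if it takes over 72 s, if anything falls off the work surface, if the arm or the gripper's body presses on something with over 40 N, if the wrist force passes 120 N, or if a joint passes its speed limit or range.

## Robot

A 7-joint arm with a two-finger parallel gripper is mounted at the origin on the work surface. World frame = base frame: x ahead of the robot, y to its left, z up, the work surface at z = 0. Lengths are in m, angles in rad, forces in N, time in s.
With the tool pointing down it reaches from about 0.35 to 0.9 m from the base axis. Payload 8.1 kg.
Tool frame: the origin (TCP) lies on the centre line of the jaws, within the pads' length; the fingertips stand 14 mm ahead of it and the grasp point (between the pads) lies 5 mm behind it (arm.tip_reach is the distance from the TCP to the fingertips, in m); z points along the fingers, y is the direction in which the jaws open and shut (so a half turn about z gives the same grasp; the last joint's range is limited). The gripper opens to 92 mm and grips with 3 to 60 N. Pads are 19 mm wide; open, the fingers measure 130 mm over their backs; the gripper's body (75 mm by 190 mm) begins 47 mm behind the grasp point.
Start: joints at [-1.42, 0.434, 0.025, 1.573, -0.012, 1.134, -0.075], TCP at [0.157, 0.605, 0.241] pointing down, gripper open.
Joint ranges: [-2.62, 2.62], [-0.44, 2.09], [-1.27, 1.32], [0.08, 2.57], [-1.32, 4.46], [0.12, 2], [-2.74, 2.74]. Speed limits (rad/s): [2.22, 2.22, 3.01, 3.01, 3.14, 3.14, 3.14].

## Interface

Orientations are given as a rotation vector (axis times angle).
In Python, from cell import sensors, vision, arm, nets gives the robot as it stands.
- The arm moves only by the shell command python3 -m handwheel 'ROWS' [FORCE]. ROWS is JSON, a list of rows, each an object of numbers: "tx", "ty", "tz": the shift along the tool's x, y, z in cm; "wx", "wy", "wz": the turn, a rotation vector about the tool's x, y, z in degrees; "claw": the opening, from 0 (shut) to 1 (fully open). A call has 1 to 12 rows; each row is the pose to reach, as a shift and turn from the pose commanded when the call began, along the tool's axes at that moment; what a row does not reach only later rows make up. A row lasts 1/12 s, in which the tool goes at most 41.7 mm and 7.16 degrees, less where a joint would pass 70% of its speed; a pose out of reach is approached as far as the arm can. A call with a gripper value outside its range is refused whole. The fingers move at their own pace and stop on an object; FORCE is the grip in N (left out, the last holds). Time passes only in rows, so rows that repeat a pose let the fingers close. It gives the time, the measured TCP pose, the force and the opening at its end, in the units of the state.
- sensors.observe(): the state, without advancing time (a new reading comes with each control period).
- vision.get_image(name): name is "scene" or "top"; returns (picture, depth): 420x560x3 uint8, blue, green, red; 420x560 float32, m along the optical axis (not along the pixel's ray), 0 where there is no reading.
- vision.camera_model(name): a dict with "K" (3x3 intrinsics, pixels), "xyz" and "attitude" of the camera in the world. Camera axes: x right, y down, z forward; pixel columns grow to the right and rows downward; lengths in m; the calibration is good to about 2 mm. A picture is of the moment at which its call begins. camera_model takes no time and is no camera call.
- arm.sign_off(): hands the job in, once; it reports no verdict.
Trained networks look in the newest picture that a camera, given by its name, has taken for a name from the list of things; names that differ only in an ending like _2 or _b are one class to them, and where a whole thing is asked for, a point or a joint stands for the part that bears it (a point fixed in the world has none). Each returns a list of dicts, best first, with "score" (0 to 1); they miss things now and then, are a little off and sometimes report something else, mostly with a low value. They report only what shows in the picture. A call takes as long as a camera call. They do not tell look-alikes from the thing itself.
- nets.cut_out(label, camera): "region" (420x560 bool, what is visible of it) and "uv" ([column, row] in pixels, amid what is visible of it).
The state is a dict: "clock": time; "joints": joint angles; "dq": joint speeds; "joint_efforts": joint torques, N m; "position": TCP position; "ee_rot": TCP orientation; "force": force on the tool from outside, world axes, zero at the start; "ft_torque": the same for the moment, N m; "width": opening from 0.0 (shut) to 1.0 (fully open).
Only numpy, scipy, OpenCV 4.12 (cv2) and the standard library are available. Lean on these libraries where they do the work, as an engineer would, in place of code of your own. Each camera call takes 0.05 s, during which the arm holds its last target.

## Working session

There is one attempt and no reset: what is moved stays moved. The work goes in short steps, Python scripts to look and compute and a shell command to move; the robot and the scene stay as the last step left them, time stands still between calls to the robot, and variables do not carry over. Pictures are saved under pics/ and viewed, and the job is handed in when it is done.

```bash
ls; mkdir -p pics; python3 - <<'E'
from cell import sensors, vision, arm, nets
import cv2,numpy as np
for n in ("scene","top"):
    p,d=vision.get_image(n); cv2.imwrite(f"pics/{n}0.png",p); np.save(f"{n}_d.npy",d); np.save(f"{n}_p.npy",p)
    print(n,vision.camera_model(n))
print(sensors.observe(), arm.tip_reach)
E
```

```text
pics
scene {'K': array([[473.08477462,   0.        , 287.32692899],
       [  0.        , 473.08477462, 217.17153509],
       [  0.        ,   0.        ,   1.        ]]), 'xyz': array([ 1.63705867, -0.15215635,  0.79858242]), 'attitude': array([-1.75445147, -1.41776652,  0.78696277])}
top {'K': array([[430.69711965,   0.        , 275.56480852],
       [  0.        , 430.69711965, 199.72262063],
       [  0.        ,   0.        ,   1.        ]]), 'xyz': array([0.32547794, 0.04148576, 1.4146435 ]), 'attitude': array([-2.11027691,  2.11391236, -0.19984605])}
{'clock': 0.1, 'joints': array([-1.41959481,  0.43512193,  0.02500381,  1.57399368, -0.0116092 ,
        1.13399265, -0.07509532]), 'dq': array([-1.05198388e-03,  9.01290738e-05,  5.57674013e-05, -2.28783346e-03,
        2.30456814e-04,  1.32051777e-03,  2.75602377e-04]), 'joint_efforts': array([ 3.21474930e-03, -6.69118166e+01,  9.88151059e-01, -3.15141320e+01,
       -6.04384742e-02,  3.74350639e-02,  8.82184941e-05]), 'position': array([0.15688351, 0.60454607, 0.24004808]), 'ee_rot': array([-3.97745017e-01, -3.11626661e+00,  2.15137350e-03]), 'force': array([-0.06422236,  0.29131125,  0.25111854]), 'ft_torque': array([-0.02618151,  0.01428713, -0.05234959]), 'width': 1.0031273180072724} 0.014
```

View pics/scene0.png

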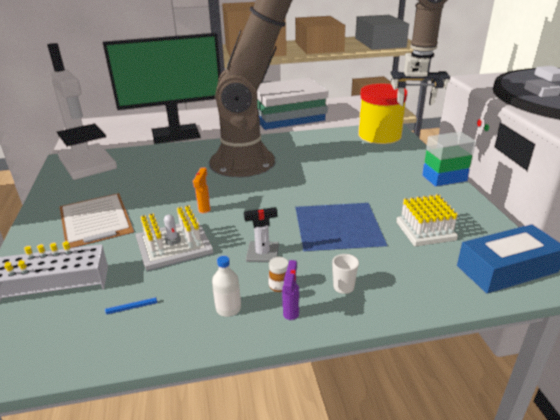

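View pics/top0.png

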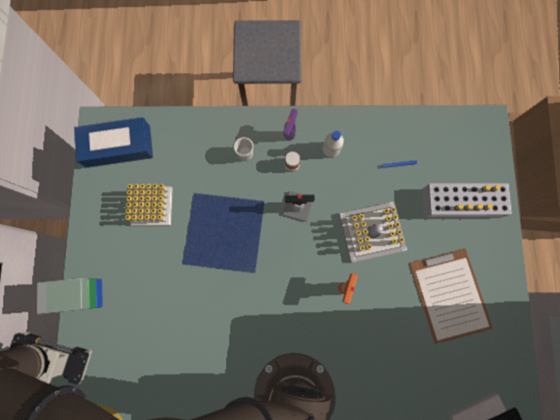

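```bash
cat > h.py <<'E'
import numpy as np,cv2
from scipy.spatial.transform import Rotation as R
from cell import sensors, vision, arm, nets
def grab(n):
    p,d=vision.get_image(n); return p,d
def cloud(n,d):
    c=vision.camera_model(n);K=c["K"]
    v,u=np.mgrid[0:d.shape[0],0:d.shape[1]]
    P=np.stack([(u-K[0,2])/K[0,0]*d,(v-K[1,2])/K[1,1]*d,d],-1)
    W=P@R.from_rotvec(c["attitude"]).as_matrix().T+c["xyz"]
    W[d==0]=np.nan
    return W
def proj(n,X):
    c=vision.camera_model(n);K=c["K"]
    q=(np.atleast_2d(X)-c["xyz"])@R.from_rotvec(c["attitude"]).as_matrix()
    return (q@K.T)[:,:2]/q[:,2:]
def crop(p,u0,v0,u1,v1,s,name):
    cv2.imwrite(name,cv2.resize(p[v0:v1,u0:u1],None,fx=s,fy=s,interpolation=cv2.INTER_CUBIC))
E
python3 - <<'E'
from h import *
D={n:(np.load(n+"_p.npy"),np.load(n+"_d.npy")) for n in("scene","top")}
a=cv2.resize(D["scene"][0][185:285,130:290],(800,500),interpolation=cv2.INTER_CUBIC)
cv2.imwrite("pics/s1.png",a)
crop(D["top"][0],270,180,420,270,5,"pics/t1.png")
for n in D:
    W=cloud(n,D[n][1])
    grab(n)
    for l in ("handle","stand","carrier","dock","mat","post_top","jar","sanitizer","beaker","full_tray","marker"):
        for r in nets.cut_out(l,n)[:4]:
            m=r["region"]; w=W[m]; 
            if r["score"]>.3: print(n,l,round(r["score"],2),np.round(r["uv"]),m.sum(),"med",np.round(np.nanmedian(w,0),3),"zmax",np.round(np.nanpercentile(w[:,2],98),3))
E
```

```text
scene handle 0.88 [288. 296.] 836 med [0.855 0.009 0.074] zmax 0.131
scene handle 0.75 [202. 191.] 539 med [ 0.337 -0.161  0.07 ] zmax 0.131
scene handle 0.62 [261. 222.] 800 med [ 0.6   -0.017  0.106] zmax 0.143
scene stand 0.59 [260. 253.] 460 med [ 0.607 -0.024  0.011] zmax 0.026
scene carrier 0.91 [171. 235.] 2234 med [ 0.52  -0.257  0.046] zmax 0.097
scene dock 0.84 [173. 255.] 1020 med [ 0.571 -0.257  0.018] zmax 0.023
scene mat 0.77 [340. 227.] 3603 med [0.516 0.227 0.003] zmax 0.006
scene mat 0.31 [226. 290.] 1318 med [ 0.807 -0.133  0.077] zmax 0.15
scene post_top 0.77 [172. 237.] 2189 med [ 0.522 -0.255  0.044] zmax 0.095
scene jar 0.63 [275. 274.] 540 med [ 0.751 -0.004  0.056] zmax 0.078
scene sanitizer 0.57 [229. 289.] 1286 med [ 0.808 -0.132  0.079] zmax 0.15
scene beaker 0.77 [345. 272.] 854 med [0.79  0.159 0.054] zmax 0.081
scene full_tray 0.59 [427. 218.] 2382 med [0.626 0.456 0.061] zmax 0.09
scene marker 0.58 [138. 308.] 284 med [ 0.737 -0.353  0.01 ] zmax 0.014
top handle 0.71 [347. 284.] 292 med [ 0.321 -0.158  0.128] zmax 0.135
top handle 0.62 [298. 199.] 277 m
[... 235 characters left out ...]
ax 0.1
top dock 0.42 [299. 199.] 314 med [ 0.584 -0.016  0.139] zmax 0.146
top mat 0.67 [224. 232.] 5228 med [0.502 0.228 0.003] zmax 0.009
top post_top 0.78 [373. 234.] 2027 med [ 0.497 -0.257  0.023] zmax 0.1
top jar 0.58 [293. 163.] 242 med [0.723 0.002 0.072] zmax 0.079
top sanitizer 0.82 [335. 146.] 444 med [ 0.773 -0.126  0.097] zmax 0.153
top sanitizer 0.58 [295. 212.] 360 med [ 0.57  -0.009  0.012] zmax 0.018
top sanitizer 0.56 [375. 231.] 1998 med [ 0.497 -0.259  0.024] zmax 0.1
top beaker 0.92 [248. 149.] 352 med [0.784 0.162 0.044] zmax 0.084
top full_tray 0.56 [148. 205.] 1838 med [0.581 0.459 0.072] zmax 0.092
top marker 0.65 [396. 165.] 134 med [ 0.731 -0.354  0.011] zmax 0.017
```

View pics/s1.png

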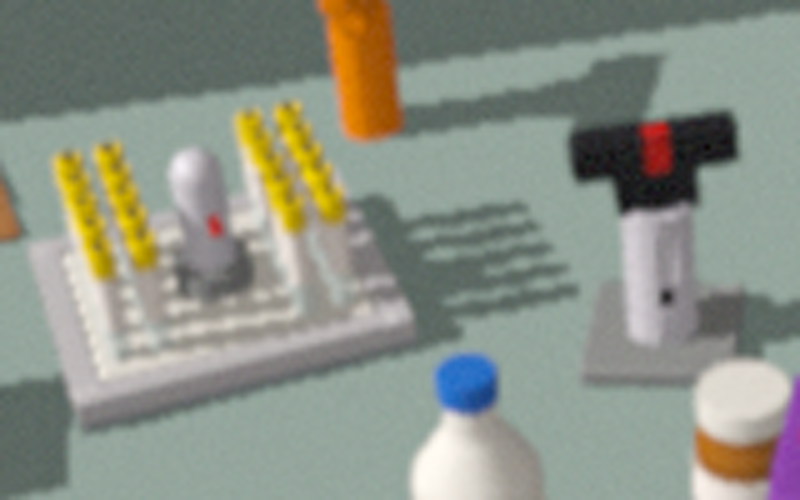

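View pics/t1.png

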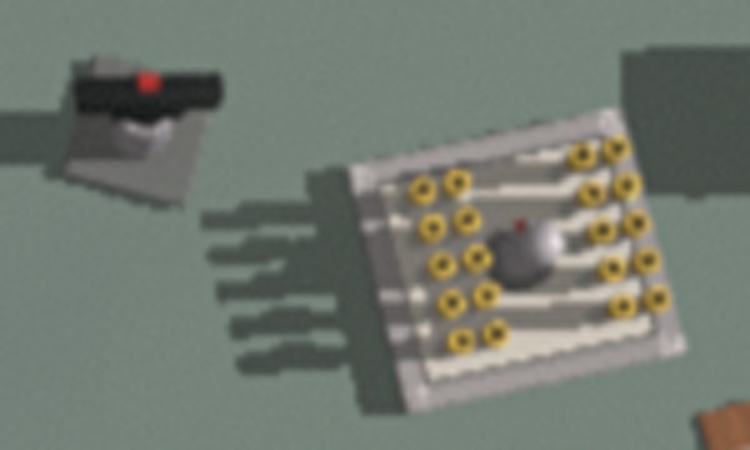

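```bash
cat >> h.py <<'E'
def unproj(n,uv,z):
    c=vision.camera_model(n);K=c["K"]
    uv=np.atleast_2d(uv).astype(float)
    r=np.c_[(uv[:,0]-K[0,2])/K[0,0],(uv[:,1]-K[1,2])/K[1,1],np.ones(len(uv))]@R.from_rotvec(c["attitude"]).as_matrix().T
    return c["xyz"]+r*((z-c["xyz"][2])/r[:,2])[:,None]
def blobs(mask,amin=3):
    k,l,s,c=cv2.connectedComponentsWithStats(mask.astype(np.uint8))
    return [(c[i],s[i,4],l==i) for i in range(1,k) if s[i,4]>=amin]
E
python3 - <<'E'
from h import *
for n in("top","scene"):
    p,d=np.load(n+"_p.npy"),np.load(n+"_d.npy")
    hsv=cv2.cvtColor(p,cv2.COLOR_BGR2HSV); H,S,V=[hsv[...,i].astype(int) for i in range(3)]
    W=cloud(n,d)
    # caps
    box=np.zeros(p.shape[:2],bool)
    if n=="top": box[195:265,335:412]=1
    else: box[195:265,135:212]=1
    ym=(H>18)&(H<35)&(S>120)&box
    w=W[ym]; print(n,"caps n",ym.sum(),"z med",np.nanmedian(w[:,2]),np.nanpercentile(w[:,2],95))
    q=unproj(n,np.argwhere(ym)[:,::-1],0.092)[:,:2]; print(" minrect",cv2.minAreaRect(q.astype(np.float32)*1000), "mean",q.mean(0))
    # red
    rm=((H<8)|(H>172))&(S>110)&(V>60)
    for c,a,m in blobs(rm,2):
        if box[int(c[1]),int(c[0])] or (abs(c-[298,200]).max()<25 if n=="top" else abs(c-[262,215]).max()<25):
            print(" red",c,a,np.nanmedian(W[m],0), unproj(n,c,.142 if not box[int(c[1]),int(c[0])] else .067))
    # blackbar
    b2=np.zeros_like(box)
    if n=="top": b2[190:212,280:320]=1
    else: b2[200:232,240:285]=1
    bm=(V<60)&b2 if n=="top" else (V<75)&b2
    w=W[bm]; top=(W[...,2]>.128)&b2
    print(" bar n",top.sum(), np.nanpercentile(W[top][:,2],[10,50,90]))
    if n=="top":
        q=unproj(n,np.argwhere(top)[:,::-1],0.142)[:,:2]
    else: q=W[top][:,:2]
    print(" rect",cv2.minAreaRect((q*1000).astype(np.float32)),q.mean(0))
    # mat
    mm=(H>105)&(H<125)&(S>130)&(abs(W[...,2]-.003)<.012)
    B=max(blobs(mm),key=lambda t:t[1])[2]
    q=unproj(n,np.argwhere(B)[:,::-1],0.003)[:,:2];print(" mat",B.sum(),cv2.minAreaRect((q*1000).astype(np.float32)))
    # post
    # points z>0.05 grey within caps
    c0=np.array([.497,-.258])
    pm=box&~ym&(S<60)&(W[...,2]>.045)&(W[...,2]<.12)
    w=W[pm];print(" post n",pm.sum(), "zmax",np.nanpercentile(w[:,2],[50,90,98]), np.nanmedian(w,0))
E
```

```text
top caps n 361 z med 0.09142614707237784 0.0962544880360349
 minrect ((501.626708984375, -258.33233642578125), (107.90452575683594, 138.775390625), 11.449050903320312) mean [ 0.50131245 -0.25377069]
 red [299.15789474 196.31578947] 19 [ 0.59274018 -0.01611296  0.14436118] [[ 0.59245119 -0.01653185  0.142     ]]
 bar n 213 [0.13616074 0.14091358 0.1445884 ]
 rect ((588.8171997070312, -17.55315399169922), (87.55650329589844, 21.559234619140625), 89.84198760986328) [ 0.58809027 -0.0173335 ]
 mat 64 ((734.1172485351562, -364.3058776855469), (8.66653060913086, 113.82510375976562), 7.146608829498291)
 post n 199 zmax [0.06739198 0.10366334 0.1071483 ] [ 0.50032424 -0.25755762  0.06739198]
scene caps n 530 z med 0.08973384470655243 0.09347003177600191
 minrect ((515.1447143554688, -257.6796875), (130.89321899414062, 138.15347290039062), 11.75163745880127) mean [ 0.5166927  -0.25781721]
 red [260.81428571 214.47142857] 70 [ 0.59858292 -0.01657822  0.13436131] [[ 0.61127001 -0.01808434  0.142     ]]
 red [172.42857143 229.71428571] 7 [ 0.51830053 -0.25345165  0.06703209] [[ 0.51708699 -0.2527825   0.067     ]]
 bar n 268 [0.1309048  0.13956814 0.14260629]
 rect ((591.2073364257812, -16.404190063476562), (26.126989364624023, 89.49481201171875), 2.639101266860962) [ 0.5955654  -0.01664517]
 mat 284 ((-348.70196533203125, 275.3067626953125), (298.096923828125, 134.87767028808594), 81.69252014160156)
 post n 452 zmax [0.06310838 0.09538316 0.10433308] [ 0.51679185 -0.2563129   0.06310838]
```

```bash
python3 - <<'E'
from h import *
from scipy.optimize import least_squares
def circ(w,r,c0):
    f=lambda c:np.hypot(w[:,0]-c[0],w[:,1]-c[1])-r
    s=least_squares(f,c0,loss="soft_l1",f_scale=.0015);return s.x,np.median(abs(f(s.x)))
for n in("top","scene"):
    p,d=np.load(n+"_p.npy"),np.load(n+"_d.npy")
    W=cloud(n,d)
    for nm,c0,r,z0,z1,rr in(("post",(.499,-.2575),.014,.045,.09,.024),("tube",(.589,-.017),.019,.02,.09,.03)):
        m=(W[...,2]>z0)&(W[...,2]<z1)&(np.hypot(W[...,0]-c0[0],W[...,1]-c0[1])<rr)
        w=W[m]; print(n,nm,m.sum(),circ(w[:,:2],r,c0))
    m=(W[...,2]>.118)&(np.hypot(W[...,0]-.589,W[...,1]+.017)<.055)
    uv=np.argwhere(m)[:,::-1]; q=W[m][:,:2]; print(" bar",q.mean(0),len(q))
    s=cv2.fitLine(q.astype(np.float32),cv2.DIST_HUBER,0,.001,.001).ravel();print("  dir",np.degrees(np.arctan2(s[1],s[0])))
    grab(n)
    r=nets.cut_out("mat",n)[0]["region"]; m=r&(abs(W[...,2]-.003)<.015)
    q=unproj(n,np.argwhere(m)[:,::-1],.003)[:,:2]; print(" mat",cv2.minAreaRect((q*1000).astype(np.float32)),q.mean(0))
    r=nets.cut_out("dock",n)[0]["region"]; m=r&(abs(W[...,2]-.02)<.006)
    q=W[m][:,:2]
    print(" dock rim",m.sum(),cv2.minAreaRect((q*1000).astype(np.float32)))
    # post nose
    pass
E
```

```text
top post 36 (array([ 0.50268752, -0.25929991]), np.float64(0.00043523495678921))
top tube 51 (array([ 0.5894914 , -0.01676427]), np.float64(0.0003684186114374516))
 bar [ 0.58767716 -0.01668959] 231
  dir -86.94149
 mat ((502.597412109375, 228.0318145751953), (239.70286560058594, 242.21153259277344), 83.30403900146484) [0.50129722 0.22807788]
 dock rim 17 ((599.4048461914062, -11.400249481201172), (59.84769821166992, 46.815185546875), 50.70193862915039)
scene post 144 (array([ 0.50232389, -0.25812238]), np.float64(0.0013211268846479015))
scene tube 289 (array([ 0.58932883, -0.01621676]), np.float64(0.0012535254041203849))
 bar [ 0.59651946 -0.01688538] 372
  dir -88.23733Traceback (most recent call last):
  File "<stdin>", line 16, in <module>
IndexError: list index out of range
```

```bash
cat >> h.py <<'E'
def st():
    s=sensors.observe(); M=R.from_rotvec(s["ee_rot"]).as_matrix()
    return s,M
def show():
    s,M=st()
    print("t",round(s["clock"],2),"pos",np.round(s["position"]*1000,1),"yaw(y)",round(np.degrees(np.arctan2(M[1,1],M[0,1])),2),"z",np.round(M[:,2],4),"F",np.round(s["force"],1),"T",np.round(s["ft_torque"],3),"w",round(s["width"],3),"j",np.round(s["joints"],2))
def plan(pos,yaw):
    s,M=st(); a=np.radians(yaw)
    y=np.array([np.cos(a),np.sin(a),0]);z=np.array([0,0,-1.]);x=np.cross(y,z)
    T=np.stack([x,y,z],1)
    d=M.T@(np.array(pos)-s["position"])*100; w=np.degrees(R.from_matrix(M.T@T).as_rotvec())
    print("shift cm",np.round(d,2),"turn deg",np.round(w,2))
E
python3 - <<'E'
from h import *
show(); plan((.589,-.0168,.24),2.5); plan((.589,-.0168,.24),-178)
E
```

```text
t 1.55 pos [157.  605.  240.7] yaw(y) 75.45 z [ 0.  0. -1.] F [ 0.7  0.4 -0.5] T [-0.055  0.037  0.005] w 1.001 j [-1.42  0.43  0.02  1.57 -0.01  1.13 -0.08]
shift cm [-57.44 -49.33   0.07] turn deg [ 0.   -0.   72.95]
shift cm [-57.44 -49.33   0.07] turn deg [   0.      0.   -106.55]
```

```bash
python3 -m handwheel '[{"tx":-4,"ty":-3.4,"wz":4},{"tx":-7,"ty":-6,"wz":8},{"tx":-10,"ty":-8.6,"wz":12},{"tx":-13,"ty":-11.2,"wz":17},{"tx":-16,"ty":-13.7,"wz":22},{"tx":-19,"ty":-16.3,"wz":27},{"tx":-22,"ty":-18.9,"wz":32},{"tx":-25,"ty":-21.5,"wz":37},{"tx":-28,"ty":-24,"wz":42},{"tx":-31,"ty":-26.6,"wz":47},{"tx":-34,"ty":-29.2,"wz":52},{"tx":-37,"ty":-31.8,"wz":57}]' 40; python3 - <<'E'
from h import *
show(); plan((.589,-.0168,.24),2.5)
E
```

```text
t 1.55 pos [157.  605.  240.7] yaw(y) 75.45 z [ 0.  0. -1.] F [ 0.7  0.4 -0.5] T [-0.055  0.037  0.005] w 1.001 j [-1.42  0.43  0.02  1.57 -0.01  1.13 -0.08]
shift cm [-57.44 -49.33   0.07] turn deg [ 0.   -0.   72.95]invalid input
```

```bash
python3 -m handwheel --help; python3 -m handwheel '[{"tx":-4,"ty":-3.4,"tz":0,"wx":0,"wy":0,"wz":4,"claw":1}]'; python3 - <<'E'
from h import *
show()
E
```

```text
clock: 1.63
position: [0.1746, 0.5758, 0.2402]
ee_rot: [-0.49, -3.099, -0.004]
force: [-0.5, 0.7, 0.6]
width: 1.002
t 1.63 pos [174.6 575.8 240.2] yaw(y) 72.04 z [-0.0036  0.0033 -1.    ] F [-0.5  0.7  0.6] T [-0.009  0.008 -0.   ] w 1.002 j [-1.39  0.4   0.04  1.64 -0.02  1.11 -0.09]invalid input: not JSON, or not a number
```

```bash
python3 - <<'E'
from h import *
plan((.589,-.0168,.24),2.5)
E
python3 -m handwheel '[{"tx":-4,"ty":-3.0,"wz":5,"claw":1}]' 40
```

```text
shift cm [-57.69 -43.59  -0.33] turn deg [-5.000e-02 -2.900e-01  6.954e+01]invalid input
```

```bash

python3 -m handwheel '[{"tx":-3.5,"ty":-2.5,"tz":0,"wx":0,"wy":0,"wz":5,"claw":1},{"tx":-7,"ty":-5.2,"tz":0,"wx":0,"wy":0,"wz":10,"claw":1},{"tx":-10.2,"ty":-7.7,"tz":0,"wx":0,"wy":0,"wz":15,"claw":1},{"tx":-13.4,"ty":-10.2,"tz":0,"wx":0,"wy":0,"wz":20,"claw":1},{"tx":-16.6,"ty":-12.6,"tz":0,"wx":0,"wy":0,"wz":25,"claw":1},{"tx":-19.8,"ty":-15,"tz":0,"wx":0,"wy":0,"wz":30,"claw":1},{"tx":-23,"ty":-17.4,"tz":0,"wx":0,"wy":0,"wz":35,"claw":1},{"tx":-26.2,"ty":-19.8,"tz":0,"wx":0,"wy":0,"wz":40,"claw":1},{"tx":-29.4,"ty":-22.2,"tz":0,"wx":0,"wy":0,"wz":45,"claw":1},{"tx":-32.6,"ty":-24.6,"tz":0,"wx":0,"wy":0,"wz":50,"claw":1},{"tx":-35.8,"ty":-27,"tz":0,"wx":0,"wy":0,"wz":55,"claw":1},{"tx":-39,"ty":-29.4,"tz":0,"wx":0,"wy":0,"wz":60,"claw":1}]' ; python3 - <<'E'
from h import *
show(); plan((.589,-.0168,.24),2.5)
E
```

```text
clock: 2.63
position: [0.458, 0.1664, 0.2412]
ee_rot: [1.993, 2.428, 0.002]
force: [0.1, -0.1, -0.8]
width: 0.995
t 2.63 pos [458.  166.4 241.2] yaw(y) 11.22 z [ 8.e-04  8.e-04 -1.e+00] F [ 0.1 -0.1 -0.8] T [-0.093 -0.032  0.02 ] w 0.995 j [-0.84  0.21  0.46  1.93 -0.11  1.03 -0.14]
shift cm [-20.52   9.29   0.11] turn deg [ 0.05 -0.04  8.72]
```

```bash

python3 -m handwheel '[{"tx":-3.2,"ty":1.45,"tz":0,"wx":0,"wy":0,"wz":2,"claw":1},{"tx":-6.4,"ty":2.9,"tz":0,"wx":0,"wy":0,"wz":4,"claw":1},{"tx":-9.6,"ty":4.35,"tz":0,"wx":0,"wy":0,"wz":6,"claw":1},{"tx":-12.8,"ty":5.8,"tz":0,"wx":0,"wy":0,"wz":8,"claw":1},{"tx":-16,"ty":7.25,"tz":0,"wx":0,"wy":0,"wz":8.7,"claw":1},{"tx":-19.2,"ty":8.7,"tz":0,"wx":0,"wy":0,"wz":8.7,"claw":1},{"tx":-20.5,"ty":9.3,"tz":0,"wx":0,"wy":0,"wz":8.7,"claw":1},{"tx":-20.5,"ty":9.3,"tz":0,"wx":0,"wy":0,"wz":8.7,"claw":1},{"tx":-20.5,"ty":9.3,"tz":0,"wx":0,"wy":0,"wz":8.7,"claw":1}]' ; python3 - <<'E'
from h import *
show(); plan((.589,-.0168,.119),2.5)
p,d=grab("scene"); crop(p,180,150,340,270,5,"pics/s2.png")
E
```

```text
clock: 3.38
position: [0.5891, -0.0151, 0.2405]
ee_rot: [-2.169, -2.272, 0.001]
force: [0.0, -0.2, 0.2]
width: 0.999
t 3.38 pos [589.1 -15.1 240.5] yaw(y) 2.65 z [-4.e-04 -2.e-04 -1.e+00] F [ 0.  -0.2  0.2] T [-0.122  0.069 -0.049] w 0.999 j [-0.46  0.41  0.56  1.7  -0.24  1.11  0.21]
shift cm [-1.600e-01 -1.000e-02  1.215e+01] turn deg [-0.02  0.01  0.15]
```

View pics/s2.png

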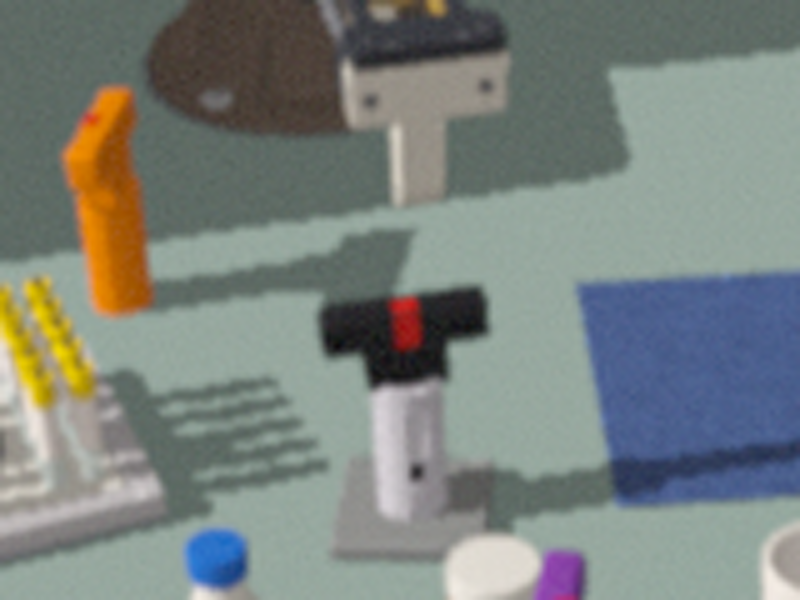

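```bash

python3 -m handwheel '[{"tx":-0.1,"ty":0,"tz":2.5,"wx":0,"wy":0,"wz":0,"claw":1},{"tx":-0.15,"ty":0,"tz":5,"wx":0,"wy":0,"wz":0,"claw":1},{"tx":-0.15,"ty":0,"tz":7.5,"wx":0,"wy":0,"wz":0,"claw":1},{"tx":-0.15,"ty":0,"tz":10,"wx":0,"wy":0,"wz":0,"claw":1},{"tx":-0.15,"ty":0,"tz":11.5,"wx":0,"wy":0,"wz":0,"claw":1},{"tx":-0.15,"ty":0,"tz":12.1,"wx":0,"wy":0,"wz":0,"claw":1},{"tx":-0.15,"ty":0,"tz":12.1,"wx":0,"wy":0,"wz":0,"claw":1}]' ; python3 - <<'E'
from h import *
show()
p,d=grab("scene"); crop(p,180,150,340,270,5,"pics/s3.png")
E
```

```text
clock: 4.02
position: [0.5878, -0.0142, 0.1186]
ee_rot: [-2.164, -2.275, 0.002]
force: [-0.9, -0.9, 0.3]
width: 0.999
t 4.02 pos [587.8 -14.2 118.6] yaw(y) 2.87 z [-2.7e-03  5.0e-04 -1.0e+00] F [-0.9 -0.9  0.3] T [-0.115  0.003 -0.013] w 0.999 j [-0.41  0.54  0.5   1.83 -0.33  0.86  0.29]
```

View pics/s3.png

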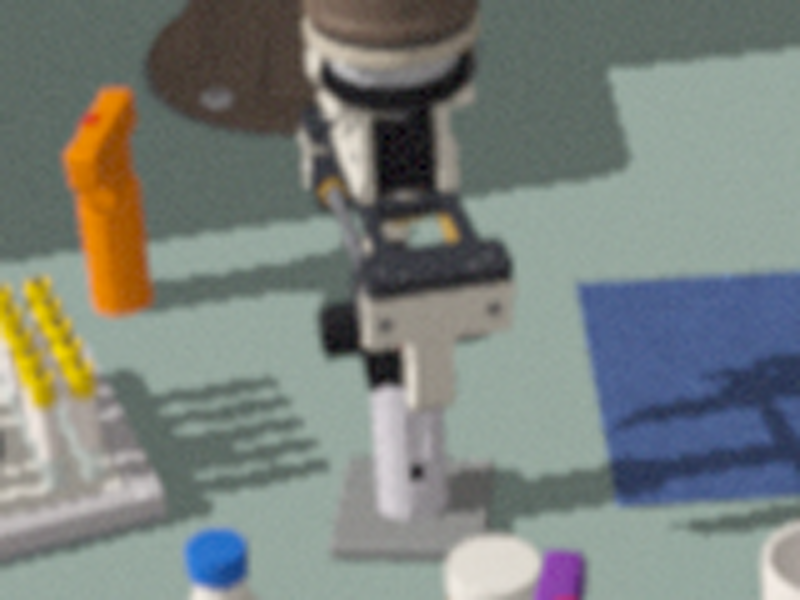

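```bash

python3 -m handwheel '[{"tx":-0.1,"ty":0.1,"tz":0,"wx":0,"wy":0,"wz":0,"claw":1},{"tx":-0.1,"ty":0.1,"tz":0,"wx":0,"wy":0,"wz":0,"claw":1},{"tx":-0.1,"ty":0.1,"tz":0,"wx":0,"wy":0,"wz":0,"claw":1}]' ; python3 - <<'E'
from h import *
show()
E
```

```text
clock: 4.32
position: [0.5909, -0.0168, 0.1209]
ee_rot: [2.166, 2.273, 0.003]
force: [-0.0, -0.4, 1.1]
width: 0.998
t 4.32 pos [590.9 -16.8 120.9] yaw(y) 2.76 z [ 2.e-03  3.e-04 -1.e+00] F [-0.  -0.4  1.1] T [-0.107  0.062  0.024] w 0.998 j [-0.41  0.54  0.5   1.83 -0.33  0.86  0.3 ]
```

```bash

python3 -m handwheel '[{"tx":0,"ty":0,"tz":0,"wx":0,"wy":0,"wz":0,"claw":0},{"tx":0,"ty":0,"tz":0,"wx":0,"wy":0,"wz":0,"claw":0},{"tx":0,"ty":0,"tz":0,"wx":0,"wy":0,"wz":0,"claw":0},{"tx":0,"ty":0,"tz":0,"wx":0,"wy":0,"wz":0,"claw":0},{"tx":0,"ty":0,"tz":0,"wx":0,"wy":0,"wz":0,"claw":0},{"tx":0,"ty":0,"tz":0,"wx":0,"wy":0,"wz":0,"claw":0},{"tx":0,"ty":0,"tz":0,"wx":0,"wy":0,"wz":0,"claw":0},{"tx":0,"ty":0,"tz":0,"wx":0,"wy":0,"wz":0,"claw":0}]' 40 ; python3 - <<'E'
from h import *
show()
for i in range(5): grab("scene"); show()
E
```

```text
clock: 4.98
position: [0.5901, -0.0168, 0.1197]
ee_rot: [-2.167, -2.274, -0.0]
force: [-0.5, 0.2, 0.4]
width: 0.469
t 4.98 pos [590.1 -16.8 119.7] yaw(y) 2.75 z [-0.  0. -1.] F [-0.5  0.2  0.4] T [-0.106  0.013 -0.02 ] w 0.469 j [-0.41  0.54  0.5   1.83 -0.33  0.86  0.3 ]
t 5.03 pos [590.1 -16.8 119.7] yaw(y) 2.76 z [-1.e-04  0.e+00 -1.e+00] F [-0.4 -0.8  0.1] T [-0.085  0.023  0.019] w 0.425 j [-0.41  0.54  0.5   1.83 -0.33  0.86  0.3 ]
t 5.08 pos [590.1 -16.8 119.7] yaw(y) 2.75 z [-0.  0. -1.] F [-0.4  0.5 -0.4] T [-0.073  0.075  0.023] w 0.383 j [-0.41  0.54  0.5   1.83 -0.33  0.86  0.3 ]
t 5.13 pos [590.1 -16.8 119.7] yaw(y) 2.76 z [-0. -0. -1.] F [-0.1 -0.   0.3] T [-0.09   0.053  0.019] w 0.339 j [-0.41  0.54  0.5   1.83 -0.33  0.86  0.3 ]
t 5.18 pos [590.1 -16.8 119.7] yaw(y) 2.75 z [ 0.e+00  1.e-04 -1.e+00] F [-0.6 -0.3  0.3] T [-0.114  0.038  0.039] w 0.293 j [-0.41  0.54  0.5   1.83 -0.33  0.86  0.3 ]
t 5.23 pos [590.1 -16.8 119.7] yaw(y) 2.75 z [-0.e+00  1.e-04 -1.e+00] F [-0.5  0.7  0.4] T [-0.1    0.1    0.064] w 0.252 j [-0.41  0.54  0.5   1.83 -0.33  0.86  0.3 ]
```

```bash

python3 -m handwheel '[{"tx":0,"ty":0,"tz":0,"wx":0,"wy":0,"wz":0,"claw":0},{"tx":0,"ty":0,"tz":0,"wx":0,"wy":0,"wz":0,"claw":0},{"tx":0,"ty":0,"tz":0,"wx":0,"wy":0,"wz":0,"claw":0},{"tx":0,"ty":0,"tz":0,"wx":0,"wy":0,"wz":0,"claw":0}]' 40 ; python3 - <<'E'
from h import *
show()
E
```

```text
clock: 5.57
position: [0.59, -0.0168, 0.1197]
ee_rot: [-2.167, -2.274, 0.0]
force: [-0.0, -0.0, -0.7]
width: 0.215
t 5.57 pos [590.  -16.8 119.7] yaw(y) 2.76 z [-1.e-04  0.e+00 -1.e+00] F [-0.  -0.  -0.7] T [-0.097  0.073 -0.028] w 0.215 j [-0.41  0.54  0.5   1.83 -0.33  0.86  0.3 ]
```

```bash

python3 -m handwheel '[{"tx":0,"ty":0,"tz":-1,"wx":0,"wy":0,"wz":0,"claw":0},{"tx":0,"ty":0,"tz":-3,"wx":0,"wy":0,"wz":0,"claw":0},{"tx":0,"ty":0,"tz":-5.5,"wx":0,"wy":0,"wz":0,"claw":0},{"tx":0,"ty":0,"tz":-8,"wx":0,"wy":0,"wz":0,"claw":0},{"tx":0,"ty":0,"tz":-10.5,"wx":0,"wy":0,"wz":0,"claw":0},{"tx":0,"ty":0,"tz":-12.5,"wx":0,"wy":0,"wz":0,"claw":0},{"tx":0,"ty":0,"tz":-13.5,"wx":0,"wy":0,"wz":0,"claw":0},{"tx":0,"ty":0,"tz":-13.5,"wx":0,"wy":0,"wz":0,"claw":0}]'; python3 - <<'E'
from h import *
show();plan((.5025,-.2587,.255),-5)
E
```

```text
clock: 6.23
position: [0.5913, -0.017, 0.2574]
ee_rot: [2.166, 2.272, 0.005]
force: [0.7, -0.7, -1.9]
width: 0.215
t 6.23 pos [591.3 -17.  257.4] yaw(y) 2.75 z [ 4.3e-03  5.0e-04 -1.0e+00] F [ 0.7 -0.7 -1.9] T [-0.099 -0.012 -0.014] w 0.215 j [-0.46  0.39  0.57  1.67 -0.23  1.14  0.21]
shift cm [-23.72 -10.03   0.19] turn deg [ 0.24 -0.03  7.75]
```

```bash

python3 -m handwheel '[{"tx":-1.5,"ty":-0.6,"tz":0,"wx":0,"wy":0,"wz":1,"claw":0},{"tx":-4.3,"ty":-1.8,"tz":0,"wx":0,"wy":0,"wz":2,"claw":0},{"tx":-7.4,"ty":-3.1,"tz":0,"wx":0,"wy":0,"wz":3,"claw":0},{"tx":-10.5,"ty":-4.4,"tz":0,"wx":0,"wy":0,"wz":4,"claw":0},{"tx":-13.6,"ty":-5.7,"tz":0,"wx":0,"wy":0,"wz":5,"claw":0},{"tx":-16.7,"ty":-7,"tz":0,"wx":0,"wy":0,"wz":6,"claw":0},{"tx":-19.8,"ty":-8.2,"tz":0,"wx":0,"wy":0,"wz":7,"claw":0},{"tx":-22.2,"ty":-9.2,"tz":0,"wx":0,"wy":0,"wz":7.75,"claw":0},{"tx":-23.4,"ty":-9.7,"tz":0,"wx":0,"wy":0,"wz":7.75,"claw":0},{"tx":-23.75,"ty":-9.9,"tz":0,"wx":0,"wy":0,"wz":7.75,"claw":0},{"tx":-23.75,"ty":-9.9,"tz":0,"wx":0,"wy":0,"wz":7.75,"claw":0},{"tx":-23.75,"ty":-9.9,"tz":0,"wx":0,"wy":0,"wz":7.75,"claw":0}]'; python3 - <<'E'
from h import *
p,d=grab("scene"); crop(p,110,110,250,270,5,"pics/s4.png"); np.save("s4p.npy",p);np.save("s4d.npy",d)
p,d=grab("top"); crop(p,310,170,440,270,5,"pics/t4.png"); np.save("t4p.npy",p)
show()
E
```

```text
clock: 7.23
position: [0.5025, -0.2577, 0.2538]
ee_rot: [-2.314, -2.122, 0.0]
force: [0.5, 0.3, -1.7]
width: 0.215
t 7.33 pos [ 503.2 -257.1  254.1] yaw(y) -4.86 z [-7.e-04  9.e-04 -1.e+00] F [ 0.3  0.3 -1.9] T [-0.146  0.018  0.01 ] w 0.215 j [-0.1   0.36  0.66  1.74 -0.25  1.12  0.55]
```

View pics/s4.png

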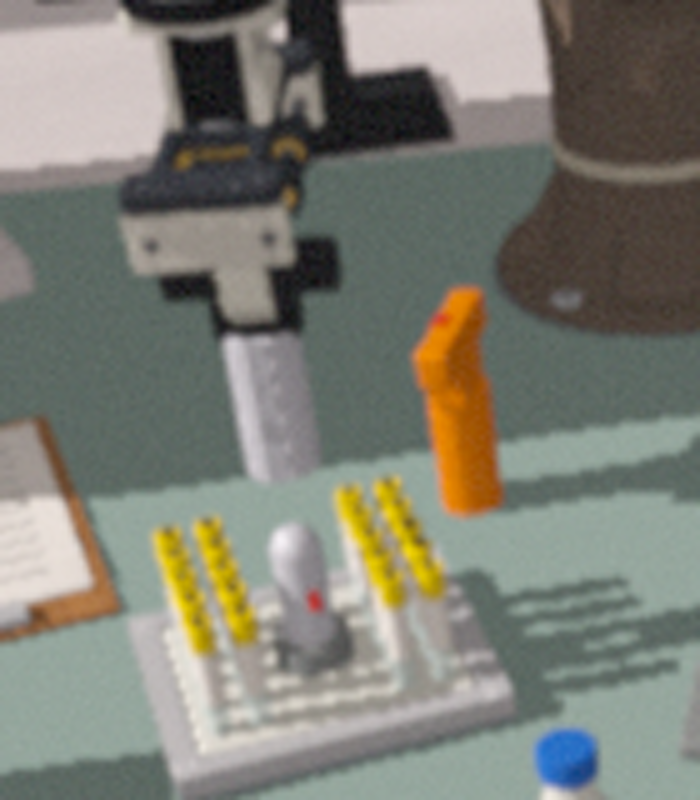

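View pics/t4.png

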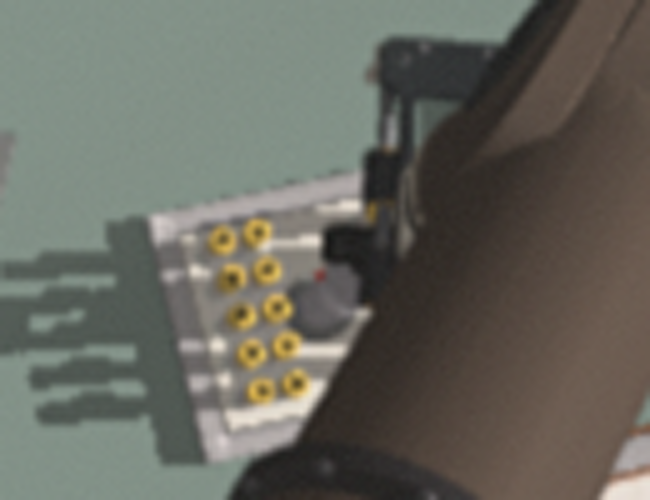

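```bash

python3 - <<'E'
from h import *
from scipy.optimize import least_squares
def circ(w,r,c0):
    f=lambda c:np.hypot(w[:,0]-c[0],w[:,1]-c[1])-r
    s=least_squares(f,c0,loss="soft_l1",f_scale=.0015);return s.x,np.median(abs(f(s.x)))
p,d=grab("scene");W=cloud("scene",d);show()
for nm,c0,r,z0,z1,rr in(("post",(.5025,-.2585),.014,.045,.09,.024),("tube lo",(.5025,-.2585),.019,.15,.19,.03),("tube hi",(.5025,-.2585),.019,.19,.225,.03)):
    m=(W[...,2]>z0)&(W[...,2]<z1)&(np.hypot(W[...,0]-c0[0],W[...,1]-c0[1])<rr)
    w=W[m]; print(nm,m.sum(),circ(w[:,:2],r,c0), w[:,2].min())
c=p[170:215,150:180]; c=cv2.normalize(c,None,0,255,cv2.NORM_MINMAX); cv2.imwrite("pics/s5.png",cv2.resize(c,None,fx=13,fy=13,interpolation=cv2.INTER_CUBIC))
p,d=grab("top");W=cloud("top",d);show()
for nm,c0,r,z0,z1,rr in(("post",(.5025,-.2585),.014,.045,.09,.024),):
    m=(W[...,2]>z0)&(W[...,2]<z1)&(np.hypot(W[...,0]-c0[0],W[...,1]-c0[1])<rr)
    w=W[m]; print(nm,m.sum(),circ(w[:,:2],r,c0))
E
```

```text
t 7.38 pos [ 503.3 -257.1  254.3] yaw(y) -4.86 z [-4.e-04  7.e-04 -1.e+00] F [-0.9 -0.1 -1.8] T [-0.067  0.017  0.014] w 0.216 j [-0.1   0.36  0.66  1.74 -0.25  1.12  0.55]
post 140 (array([ 0.50232332, -0.25839212]), np.float64(0.0011449764824346008)) 0.045027395217541843
tube lo 195 (array([ 0.50349465, -0.25613838]), np.float64(0.000978345950830569)) 0.1500565765155386
tube hi 177 (array([ 0.50325392, -0.25642294]), np.float64(0.0010527025919066582)) 0.19033819076972525
t 7.43 pos [ 503.2 -257.4  254.4] yaw(y) -4.87 z [-2.e-04  6.e-04 -1.e+00] F [-0.1  0.1 -1.6] T [-0.081  0.048 -0.02 ] w 0.217 j [-0.1   0.36  0.66  1.74 -0.25  1.12  0.55]
post 35 (array([ 0.50258601, -0.25944959]), np.float64(0.0003817534517080081))
```

View pics/s5.png

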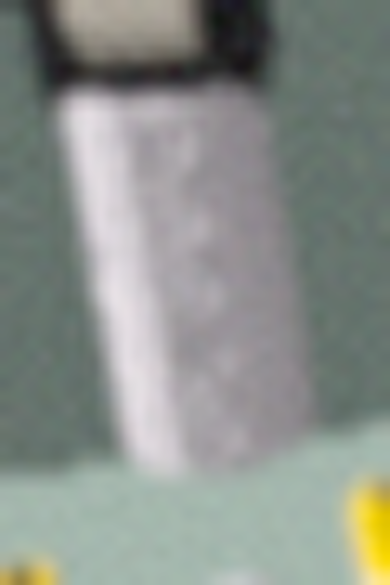

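```bash

python3 - <<'E'
from h import *
show();plan((.5025,-.2594,.196),-5)
E
python3 -m handwheel '[{"tx":-0.1,"ty":-0.05,"tz":1,"wx":0,"wy":0,"wz":0,"claw":0},{"tx":-0.22,"ty":-0.05,"tz":2,"wx":0,"wy":0,"wz":0,"claw":0},{"tx":-0.22,"ty":-0.05,"tz":3,"wx":0,"wy":0,"wz":0,"claw":0},{"tx":-0.22,"ty":-0.05,"tz":3.6,"wx":0,"wy":0,"wz":0,"claw":0},{"tx":-0.22,"ty":-0.05,"tz":3.8,"wx":0,"wy":0,"wz":0,"claw":0},{"tx":-0.22,"ty":-0.05,"tz":3.8,"wx":0,"wy":0,"wz":0,"claw":0},{"tx":-0.22,"ty":-0.05,"tz":3.8,"wx":0,"wy":0,"wz":0,"claw":0}]'
python3 - <<'E'
from h import *
p,d=grab("scene");show(); crop(p,130,150,230,260,6,"pics/s6.png")
E
```

```text
t 7.43 pos [ 503.2 -257.4  254.4] yaw(y) -4.87 z [-2.e-04  6.e-04 -1.e+00] F [-0.1  0.1 -1.6] T [-0.081  0.048 -0.02 ] w 0.217 j [-0.1   0.36  0.66  1.74 -0.25  1.12  0.55]
shift cm [-0.21 -0.06  5.84] turn deg [-0.01 -0.03  0.13]
clock: 8.02
position: [0.502, -0.261, 0.2167]
ee_rot: [-2.316, -2.122, 0.0]
force: [0.0, -0.2, -2.1]
width: 0.212
t 8.07 pos [ 502.1 -261.1  216.9] yaw(y) -5.0 z [ 3.e-04 -2.e-04 -1.e+00] F [-0.2  0.  -1.7] T [-0.049  0.062 -0.004] w 0.22 j [-0.08  0.4   0.65  1.79 -0.28  1.04  0.58]
```

View pics/s6.png

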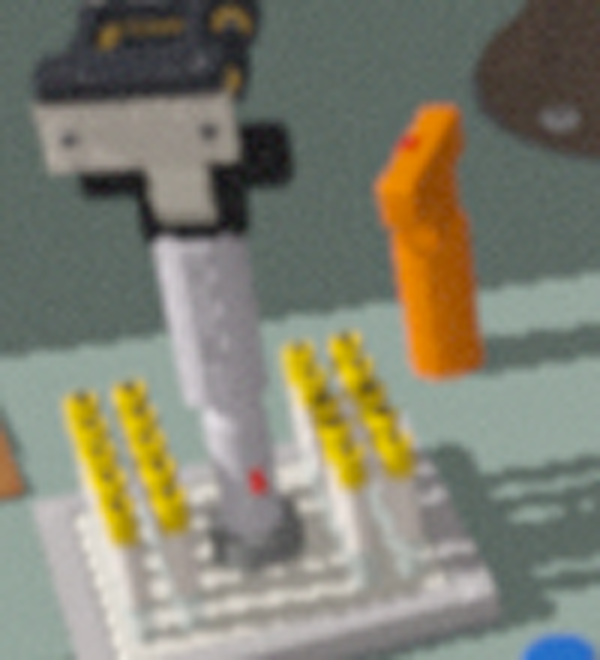

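```bash

python3 -m handwheel '[{"tx":0.16,"ty":0.04,"tz":0,"wx":0,"wy":0,"wz":0,"claw":0},{"tx":0.16,"ty":0.04,"tz":0,"wx":0,"wy":0,"wz":0,"claw":0},{"tx":0.16,"ty":0.04,"tz":0,"wx":0,"wy":0,"wz":0,"claw":0},{"tx":0.16,"ty":0.04,"tz":0,"wx":0,"wy":0,"wz":0,"claw":0},{"tx":0.16,"ty":0.04,"tz":0,"wx":0,"wy":0,"wz":0,"claw":0},{"tx":0.16,"ty":0.04,"tz":0,"wx":0,"wy":0,"wz":0,"claw":0},{"tx":0.16,"ty":0.04,"tz":0,"wx":0,"wy":0,"wz":0,"claw":0},{"tx":0.16,"ty":0.04,"tz":0,"wx":0,"wy":0,"wz":0,"claw":0}]'
python3 - <<'E'
from h import *
from scipy.optimize import least_squares
def circ(w,r,c0):
    f=lambda c:np.hypot(w[:,0]-c[0],w[:,1]-c[1])-r
    s=least_squares(f,c0,loss="soft_l1",f_scale=.0015);return s.x,np.median(abs(f(s.x)))
p,d=grab("scene");W=cloud("scene",d);show()
for nm,c0,r,z0,z1,rr in(("post",(.5025,-.2585),.014,.045,.09,.024),("tube lo",(.5025,-.2585),.019,.12,.15,.03),("tube hi",(.5025,-.2585),.019,.15,.18,.03)):
    m=(W[...,2]>z0)&(W[...,2]<z1)&(np.hypot(W[...,0]-c0[0],W[...,1]-c0[1])<rr)
    w=W[m]; print(nm,m.sum(),circ(w[:,:2],r,c0))
E
```

```text
clock: 8.73
position: [0.5025, -0.2594, 0.2167]
ee_rot: [2.316, 2.123, 0.0]
force: [0.1, -0.4, -1.4]
width: 0.218
t 8.78 pos [ 502.5 -259.4  216.7] yaw(y) -5.0 z [ 0.  0. -1.] F [ 0.2 -0.9 -1.1] T [-0.121  0.105  0.012] w 0.215 j [-0.08  0.4   0.65  1.79 -0.28  1.04  0.58]
post 143 (array([ 0.50262569, -0.25829101]), np.float64(0.0011632476405462142))
tube lo 133 (array([ 0.50276005, -0.25885051]), np.float64(0.0011936531364008275))
tube hi 145 (array([ 0.50287175, -0.25868662]), np.float64(0.0013402802126855663))
```

```bash

python3 -m handwheel '[{"tx":0.03,"ty":0,"tz":0.5,"wx":0,"wy":0,"wz":0,"claw":0},{"tx":0.03,"ty":0,"tz":0.9,"wx":0,"wy":0,"wz":0,"claw":0},{"tx":0.03,"ty":0,"tz":1.3,"wx":0,"wy":0,"wz":0,"claw":0},{"tx":0.03,"ty":0,"tz":1.6,"wx":0,"wy":0,"wz":0,"claw":0}]'
python3 -m handwheel '[{"tx":0,"ty":0,"tz":0.2,"wx":0,"wy":0,"wz":0,"claw":0},{"tx":0,"ty":0,"tz":0.4,"wx":0,"wy":0,"wz":0,"claw":0},{"tx":0,"ty":0,"tz":0.6,"wx":0,"wy":0,"wz":0,"claw":0},{"tx":0,"ty":0,"tz":0.6,"wx":0,"wy":0,"wz":0,"claw":0}]'
python3 - <<'E'
from h import *
show()
E
```

```text
clock: 9.12
position: [0.5022, -0.2589, 0.1999]
ee_rot: [-2.316, -2.122, 0.001]
force: [-0.6, 0.2, -1.3]
width: 0.218
clock: 9.45
position: [0.5024, -0.259, 0.1943]
ee_rot: [-2.316, -2.122, 0.0]
force: [-0.4, -0.4, -1.8]
width: 0.212
t 9.45 pos [ 502.4 -259.   194.3] yaw(y) -5.0 z [-5.e-04  2.e-04 -1.e+00] F [-0.4 -0.4 -1.8] T [-0.113  0.081  0.018] w 0.212 j [-0.07  0.43  0.63  1.82 -0.3   0.99  0.59]
```

```bash

python3 -m handwheel '[{"tx":0,"ty":0,"tz":0.3,"wx":0,"wy":0,"wz":0,"claw":0},{"tx":0,"ty":0,"tz":0.6,"wx":0,"wy":0,"wz":0,"claw":0},{"tx":0,"ty":0,"tz":0.9,"wx":0,"wy":0,"wz":0,"claw":0},{"tx":0,"ty":0,"tz":1.1,"wx":0,"wy":0,"wz":0,"claw":0}]'
python3 -m handwheel '[{"tx":0,"ty":0,"tz":0.2,"wx":0,"wy":0,"wz":0,"claw":0},{"tx":0,"ty":0,"tz":0.4,"wx":0,"wy":0,"wz":0,"claw":0},{"tx":0,"ty":0,"tz":0.6,"wx":0,"wy":0,"wz":0,"claw":0}]'
python3 -m handwheel '[{"tx":0,"ty":0,"tz":0.2,"wx":0,"wy":0,"wz":0,"claw":0},{"tx":0,"ty":0,"tz":0.4,"wx":0,"wy":0,"wz":0,"claw":0},{"tx":0,"ty":0,"tz":0.6,"wx":0,"wy":0,"wz":0,"claw":0}]'
python3 - <<'E'
from h import *
show()
E
```

```text
clock: 9.78
position: [0.5024, -0.259, 0.1833]
ee_rot: [-2.316, -2.122, 0.0]
force: [0.3, 0.2, -1.7]
width: 0.215
clock: 10.03
position: [0.5025, -0.2591, 0.1775]
ee_rot: [2.316, 2.123, 0.0]
force: [-0.5, -0.0, -1.2]
width: 0.214
clock: 10.28
position: [0.5031, -0.2592, 0.1722]
ee_rot: [2.315, 2.122, 0.001]
force: [-0.0, 1.7, 8.7]
width: 0.215
t 10.28 pos [ 503.1 -259.2  172.2] yaw(y) -4.99 z [ 1.5e-03 -2.0e-04 -1.0e+00] F [-0.   1.7  8.7] T [ 0.224  0.019 -0.032] w 0.215 j [-0.06  0.45  0.62  1.84 -0.32  0.95  0.61]
```

```bash

python3 -m handwheel '[{"tx":0,"ty":0,"tz":0,"wx":0,"wy":0,"wz":0,"claw":0},{"tx":0,"ty":0,"tz":0.1,"wx":0,"wy":0,"wz":0,"claw":0},{"tx":0,"ty":0,"tz":0.2,"wx":0,"wy":0,"wz":0,"claw":0}]'
python3 - <<'E'
from h import *
p,d=grab("scene");show();crop(p,130,150,230,260,6,"pics/s7.png")
E
```

```text
clock: 10.53
position: [0.503, -0.259, 0.1698]
ee_rot: [2.315, 2.122, 0.001]
force: [1.2, 0.9, -1.1]
width: 0.216
t 10.58 pos [ 502.9 -258.9  169.5] yaw(y) -4.98 z [ 6.e-04  1.e-04 -1.e+00] F [ 3.1  0.7 -0.5] T [ 0.016 -0.814 -0.066] w 0.215 j [-0.06  0.45  0.62  1.85 -0.32  0.94  0.61]
```

View pics/s7.png

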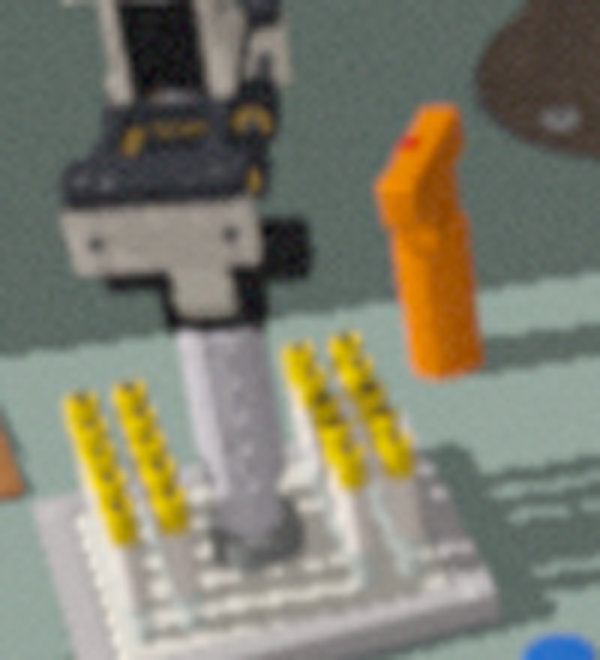

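```bash

python3 -m handwheel '[{"tx":0,"ty":0,"tz":0.25,"wx":0,"wy":0,"wz":0,"claw":0},{"tx":0,"ty":0,"tz":0.5,"wx":0,"wy":0,"wz":0,"claw":0},{"tx":0,"ty":0,"tz":0.75,"wx":0,"wy":0,"wz":0,"claw":0},{"tx":0,"ty":0,"tz":1,"wx":0,"wy":0,"wz":0,"claw":0}]'
python3 -m handwheel '[{"tx":0,"ty":0,"tz":0.25,"wx":0,"wy":0,"wz":0,"claw":0},{"tx":0,"ty":0,"tz":0.5,"wx":0,"wy":0,"wz":0,"claw":0},{"tx":0,"ty":0,"tz":0.75,"wx":0,"wy":0,"wz":0,"claw":0},{"tx":0,"ty":0,"tz":0.9,"wx":0,"wy":0,"wz":0,"claw":0}]'
python3 - <<'E'
from h import *
show()
E
```

```text
clock: 10.92
position: [0.5026, -0.2588, 0.1593]
ee_rot: [-2.316, -2.123, -0.0]
force: [2.4, 2.5, -0.4]
width: 0.219
clock: 11.25
position: [0.5024, -0.259, 0.1503]
ee_rot: [-2.316, -2.122, 0.0]
force: [3.2, 0.2, -0.6]
width: 0.217
t 11.25 pos [ 502.4 -259.   150.3] yaw(y) -4.99 z [-3.e-04  1.e-04 -1.e+00] F [ 3.2  0.2 -0.6] T [ 0.214 -0.849  0.047] w 0.217 j [-0.05  0.48  0.6   1.87 -0.34  0.9   0.63]
```

```bash

python3 -m handwheel '[{"tx":0,"ty":0,"tz":0.2,"wx":0,"wy":0,"wz":0,"claw":0},{"tx":0,"ty":0,"tz":0.35,"wx":0,"wy":0,"wz":0,"claw":0},{"tx":0,"ty":0,"tz":0.5,"wx":0,"wy":0,"wz":0,"claw":0}]'
python3 -m handwheel '[{"tx":0,"ty":0,"tz":0.05,"wx":0,"wy":0,"wz":0,"claw":0},{"tx":0,"ty":0,"tz":0.1,"wx":0,"wy":0,"wz":0,"claw":0}]'
python3 - <<'E'
from h import *
show()
E
```

```text
clock: 11.5
position: [0.5026, -0.2591, 0.1456]
ee_rot: [2.316, 2.123, 0.0]
force: [3.3, 1.2, 0.3]
width: 0.214
clock: 11.67
position: [0.5025, -0.259, 0.1446]
ee_rot: [-2.316, -2.122, -0.0]
force: [2.9, 0.8, -0.7]
width: 0.218
t 11.67 pos [ 502.5 -259.   144.6] yaw(y) -5.0 z [-0.e+00  1.e-04 -1.e+00] F [ 2.9  0.8 -0.7] T [ 0.25  -0.761  0.011] w 0.218 j [-0.04  0.48  0.6   1.87 -0.34  0.89  0.63]
```

```bash

python3 -m handwheel '[{"tx":0,"ty":0,"tz":0.05,"wx":0,"wy":0,"wz":0,"claw":0},{"tx":0,"ty":0,"tz":0.1,"wx":0,"wy":0,"wz":0,"claw":0}]'
python3 -m handwheel '[{"tx":0,"ty":0,"tz":0.04,"wx":0,"wy":0,"wz":0,"claw":0},{"tx":0,"ty":0,"tz":0.04,"wx":0,"wy":0,"wz":0,"claw":0}]'
python3 - <<'E'
from h import *
show()
E
```

```text
clock: 11.83
position: [0.5025, -0.259, 0.1437]
ee_rot: [2.316, 2.123, 0.0]
force: [2.0, 1.1, 0.2]
width: 0.216
clock: 12.0
position: [0.5026, -0.2591, 0.1436]
ee_rot: [2.316, 2.122, 0.0]
force: [1.9, 2.5, 3.1]
width: 0.216
t 12.0 pos [ 502.6 -259.1  143.6] yaw(y) -5.0 z [ 3.e-04  1.e-04 -1.e+00] F [1.9 2.5 3.1] T [ 0.407 -0.477 -0.014] w 0.216 j [-0.04  0.49  0.6   1.87 -0.35  0.89  0.64]
```

```bash

python3 -m handwheel '[{"tx":0,"ty":0,"tz":0,"wx":0,"wy":0,"wz":0,"claw":0},{"tx":0,"ty":0,"tz":0,"wx":0,"wy":0,"wz":-2,"claw":0},{"tx":0,"ty":0,"tz":0,"wx":0,"wy":0,"wz":-4,"claw":0},{"tx":0,"ty":0,"tz":0,"wx":0,"wy":0,"wz":-6,"claw":0},{"tx":0,"ty":0,"tz":0,"wx":0,"wy":0,"wz":-8,"claw":0}]'
python3 - <<'E'
from h import *
show()
E
```

```text
clock: 12.42
position: [0.5029, -0.2595, 0.1436]
ee_rot: [2.16, 2.28, 0.0]
force: [2.6, 0.5, 2.1]
width: 0.215
t 12.42 pos [ 502.9 -259.5  143.6] yaw(y) 3.09 z [ 1.e-03 -8.e-04 -1.e+00] F [2.6 0.5 2.1] T [ 0.084 -0.813 -0.072] w 0.215 j [-0.02  0.48  0.56  1.87 -0.32  0.88  0.75]
```

```bash

python3 -m handwheel '[{"tx":0,"ty":0,"tz":0,"wx":0,"wy":0,"wz":-1.5,"claw":0},{"tx":0,"ty":0,"tz":0,"wx":0,"wy":0,"wz":-3,"claw":0},{"tx":0,"ty":0,"tz":0,"wx":0,"wy":0,"wz":-4,"claw":0}]'
python3 - <<'E'
from h import *
show()
E
python3 -m handwheel '[{"tx":0,"ty":0,"tz":0,"wx":0,"wy":0,"wz":-1,"claw":0},{"tx":0,"ty":0,"tz":0,"wx":0,"wy":0,"wz":-2,"claw":0}]'
python3 - <<'E'
from h import *
show()
E
```

```text
clock: 12.67
position: [0.5028, -0.2594, 0.1436]
ee_rot: [2.079, 2.354, 0.0]
force: [2.9, 1.0, 4.8]
width: 0.219
t 12.67 pos [ 502.8 -259.4  143.6] yaw(y) 7.09 z [ 8.e-04 -5.e-04 -1.e+00] F [2.9 1.  4.8] T [ 0.043 -0.834 -0.107] w 0.219 j [-0.    0.47  0.54  1.87 -0.31  0.88  0.81]
clock: 12.83
position: [0.5028, -0.2593, 0.1436]
ee_rot: [2.038, 2.39, 0.0]
force: [3.2, 0.3, 5.6]
width: 0.216
t 12.83 pos [ 502.8 -259.3  143.6] yaw(y) 9.07 z [ 7.e-04 -3.e-04 -1.e+00] F [3.2 0.3 5.6] T [ 0.016 -0.892 -0.084] w 0.216 j [ 0.    0.47  0.53  1.87 -0.3   0.88  0.84]
```

```bash

python3 -m handwheel '[{"tx":0,"ty":0,"tz":0,"wx":0,"wy":0,"wz":-1,"claw":0},{"tx":0,"ty":0,"tz":0,"wx":0,"wy":0,"wz":-2,"claw":0}]' >/dev/null
python3 - <<'E'
from h import *
show()
E
python3 -m handwheel '[{"tx":0,"ty":0,"tz":0,"wx":0,"wy":0,"wz":-1,"claw":0},{"tx":0,"ty":0,"tz":0,"wx":0,"wy":0,"wz":-2,"claw":0}]' >/dev/null
python3 - <<'E'
from h import *
show()
E
```

```text
t 13.0 pos [ 502.7 -259.2  143.6] yaw(y) 11.08 z [ 6.e-04 -2.e-04 -1.e+00] F [2.9 1.2 5.5] T [ 0.036 -0.8   -0.104] w 0.217 j [ 0.01  0.47  0.52  1.87 -0.3   0.88  0.87]
t 13.17 pos [ 502.7 -259.1  143.6] yaw(y) 13.08 z [ 5.e-04 -1.e-04 -1.e+00] F [2.8 0.9 5.3] T [ 0.201 -0.747 -0.096] w 0.215 j [ 0.02  0.47  0.51  1.87 -0.29  0.88  0.9 ]
```

```bash

python3 -m handwheel '[{"tx":0,"ty":0,"tz":0,"wx":0,"wy":0,"wz":-0.8,"claw":0},{"tx":0,"ty":0,"tz":0,"wx":0,"wy":0,"wz":-1.6,"claw":0}]' >/dev/null
python3 - <<'E'
from h import *
show()
E
python3 -m handwheel '[{"tx":0,"ty":0,"tz":0,"wx":0,"wy":0,"wz":-0.8,"claw":0},{"tx":0,"ty":0,"tz":0,"wx":0,"wy":0,"wz":-1.6,"claw":0}]' >/dev/null
python3 - <<'E'
from h import *
show()
E
```

```text
t 13.33 pos [ 502.7 -259.1  143.6] yaw(y) 14.67 z [ 5.e-04 -1.e-04 -1.e+00] F [2.1 0.2 6.5] T [ 0.178 -0.741 -0.059] w 0.215 j [ 0.02  0.47  0.5   1.87 -0.29  0.88  0.92]
t 13.5 pos [ 502.7 -259.1  143.6] yaw(y) 16.27 z [ 5.e-04 -0.e+00 -1.e+00] F [2.8 0.8 6.4] T [ 0.19  -0.724 -0.103] w 0.217 j [ 0.03  0.47  0.5   1.87 -0.28  0.88  0.94]
```

```bash

python3 -m handwheel '[{"tx":0,"ty":0,"tz":0,"wx":0,"wy":0,"wz":-0.8,"claw":0},{"tx":0,"ty":0,"tz":0,"wx":0,"wy":0,"wz":-1.6,"claw":0}]' >/dev/null
python3 - <<'E'
from h import *
show()
E
```

```text
t 13.67 pos [ 502.4 -259.1  143.6] yaw(y) 17.87 z [-0.e+00  1.e-04 -1.e+00] F [1.1 1.9 6.7] T [ 0.198 -0.339 -0.1  ] w 0.216 j [ 0.03  0.47  0.49  1.87 -0.28  0.88  0.97]
```

```bash

python3 -m handwheel '[{"tx":0,"ty":0,"tz":0,"wx":0,"wy":0,"wz":-0.8,"claw":0},{"tx":0,"ty":0,"tz":0,"wx":0,"wy":0,"wz":-1.6,"claw":0}]' >/dev/null
python3 - <<'E'
from h import *
show()
E
```

```text
t 13.83 pos [ 502.1 -259.3  143.6] yaw(y) 19.46 z [-4.e-04 -0.e+00 -1.e+00] F [ 1.1 -0.2  7.8] T [ 0.05  -0.236 -0.123] w 0.212 j [ 0.04  0.47  0.48  1.87 -0.27  0.88  0.99]
```

```bash

python3 -m handwheel '[{"tx":0,"ty":0,"tz":0,"wx":0,"wy":0,"wz":-0.5,"claw":0},{"tx":0,"ty":0,"tz":0,"wx":0,"wy":0,"wz":-1,"claw":0}]' >/dev/null
python3 - <<'E'
from h import *
p,d=grab("scene");show();crop(p,130,150,230,260,6,"pics/s8.png")
E
```

```text
t 14.05 pos [ 502.  -259.5  143.6] yaw(y) 20.47 z [-4.e-04 -2.e-04 -1.e+00] F [0.7 0.7 7.5] T [ 0.067 -0.279 -0.054] w 0.217 j [ 0.04  0.46  0.48  1.87 -0.27  0.88  1.01]
```

View pics/s8.png

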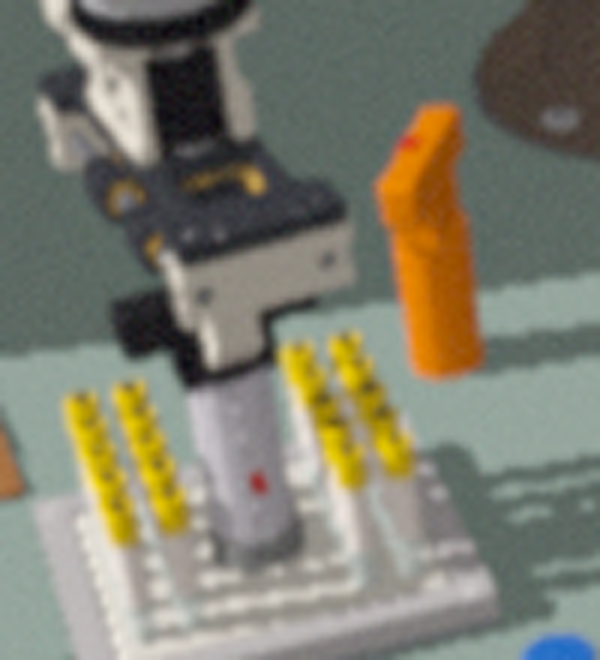

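The red button shows through the tube at crop (258,483), so pixel (173,230). The spring's side force has also dropped from 3 N to 1 N, so it has clicked. Next is a gentle test lift.

```bash

python3 -m handwheel '[{"tx":0,"ty":0,"tz":-0.1,"wx":0,"wy":0,"wz":0,"claw":0},{"tx":0,"ty":0,"tz":-0.2,"wx":0,"wy":0,"wz":0,"claw":0},{"tx":0,"ty":0,"tz":-0.3,"wx":0,"wy":0,"wz":0,"claw":0},{"tx":0,"ty":0,"tz":-0.4,"wx":0,"wy":0,"wz":0,"claw":0}]' >/dev/null
python3 - <<'E'
from h import *
show()
E
python3 -m handwheel '[{"tx":0,"ty":0,"tz":-0.15,"wx":0,"wy":0,"wz":0,"claw":0},{"tx":0,"ty":0,"tz":-0.3,"wx":0,"wy":0,"wz":0,"claw":0},{"tx":0,"ty":0,"tz":-0.45,"wx":0,"wy":0,"wz":0,"claw":0},{"tx":0,"ty":0,"tz":-0.6,"wx":0,"wy":0,"wz":0,"claw":0},{"tx":0,"ty":0,"tz":-0.6,"wx":0,"wy":0,"wz":0,"claw":0}]' >/dev/null
python3 - <<'E'
from h import *
p,d=grab("scene");show();crop(p,130,150,230,260,6,"pics/s9.png")
E
```

```text
t 14.38 pos [ 501.2 -258.7  146.5] yaw(y) 20.4 z [-2.7e-03  8.0e-04 -1.0e+00] F [-0.5  0.6 -6.1] T [-0.124  0.246 -0.002] w 0.217 j [ 0.04  0.46  0.48  1.86 -0.27  0.88  1.  ]
t 14.85 pos [ 502.2 -259.   153.3] yaw(y) 20.4 z [-6.e-04  2.e-04 -1.e+00] F [-1.6 -0.4 -6. ] T [-0.186  0.641 -0.004] w 0.214 j [ 0.03  0.45  0.48  1.86 -0.26  0.9   1.  ]
```

View pics/s9.png

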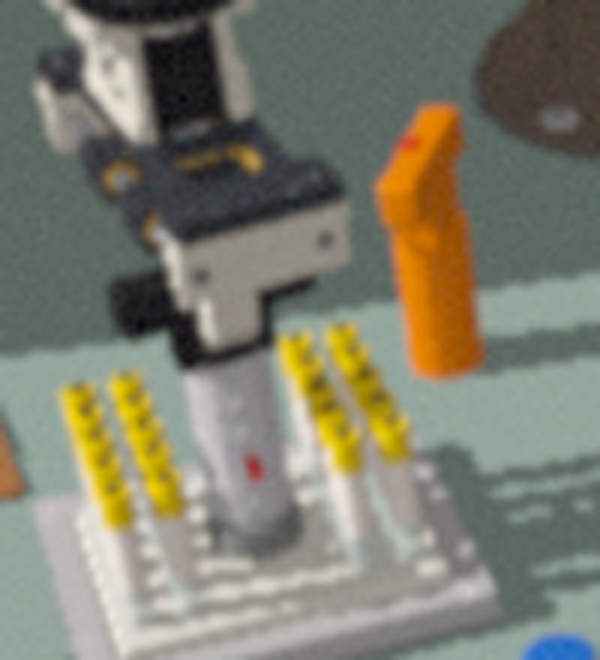

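```bash

python3 -m handwheel '[{"tx":0,"ty":0,"tz":-0.3,"wx":0,"wy":0,"wz":0,"claw":0},{"tx":0,"ty":0,"tz":-0.7,"wx":0,"wy":0,"wz":0,"claw":0},{"tx":0,"ty":0,"tz":-1.2,"wx":0,"wy":0,"wz":0,"claw":0},{"tx":0,"ty":0,"tz":-1.7,"wx":0,"wy":0,"wz":0,"claw":0},{"tx":0,"ty":0,"tz":-2.2,"wx":0,"wy":0,"wz":0,"claw":0},{"tx":0,"ty":0,"tz":-2.5,"wx":0,"wy":0,"wz":0,"claw":0},{"tx":0,"ty":0,"tz":-2.5,"wx":0,"wy":0,"wz":0,"claw":0},{"tx":0,"ty":0,"tz":-2.5,"wx":0,"wy":0,"wz":0,"claw":0}]' >/dev/null
python3 - <<'E'
from h import *
p,d=grab("scene");show();crop(p,110,130,240,260,5,"pics/s10.png")
E
```

```text
t 15.57 pos [ 502.5 -259.   178.3] yaw(y) 20.41 z [ 1.e-04  1.e-04 -1.e+00] F [-0.   0.5 -7.7] T [-0.059  0.047 -0.037] w 0.212 j [ 0.02  0.42  0.5   1.83 -0.24  0.95  0.98]
```

View pics/s10.png

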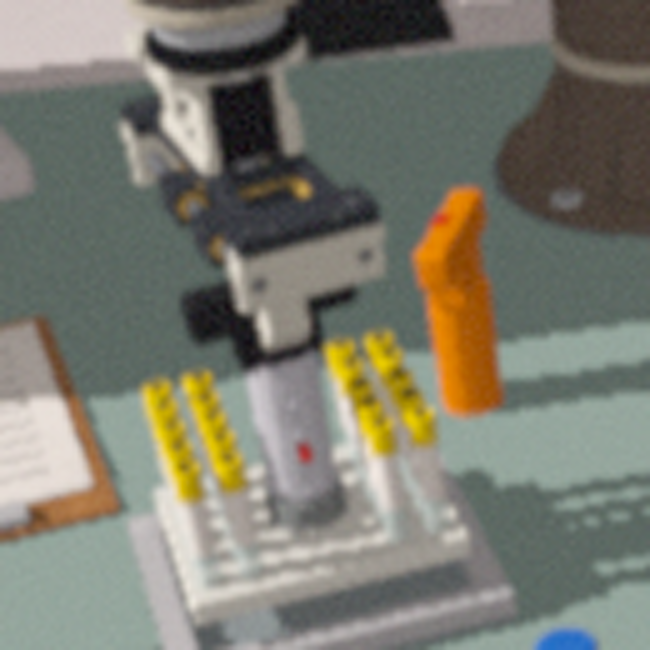

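```bash

python3 -m handwheel '[{"tx":0,"ty":0,"tz":-0.3,"wx":0,"wy":0,"wz":0,"claw":0},{"tx":0,"ty":0,"tz":-0.8,"wx":0,"wy":0,"wz":0,"claw":0},{"tx":0,"ty":0,"tz":-1.5,"wx":0,"wy":0,"wz":0,"claw":0},{"tx":0,"ty":0,"tz":-2.4,"wx":0,"wy":0,"wz":0,"claw":0},{"tx":0,"ty":0,"tz":-3.3,"wx":0,"wy":0,"wz":0,"claw":0},{"tx":0,"ty":0,"tz":-4.2,"wx":0,"wy":0,"wz":0,"claw":0},{"tx":0,"ty":0,"tz":-5.1,"wx":0,"wy":0,"wz":0,"claw":0},{"tx":0,"ty":0,"tz":-5.9,"wx":0,"wy":0,"wz":0,"claw":0},{"tx":0,"ty":0,"tz":-6.5,"wx":0,"wy":0,"wz":0,"claw":0},{"tx":0,"ty":0,"tz":-6.9,"wx":0,"wy":0,"wz":0,"claw":0},{"tx":0,"ty":0,"tz":-7,"wx":0,"wy":0,"wz":0,"claw":0},{"tx":0,"ty":0,"tz":-7,"wx":0,"wy":0,"wz":0,"claw":0}]' >/dev/null
python3 - <<'E'
from h import *
p,d=grab("scene");show();plan((.5025,.228,.248),20.4)
E
```

```text
t 16.62 pos [ 502.4 -259.   248.1] yaw(y) 20.4 z [-3.e-04  2.e-04 -1.e+00] F [-0.3  0.4 -7.2] T [-0.055  0.019 -0.01 ] w 0.215 j [-0.01  0.35  0.52  1.74 -0.19  1.1   0.94]
shift cm [4.564e+01 1.699e+01 2.000e-02] turn deg [-0.01 -0.02  0.  ]
```

```bash

python3 -m handwheel '[{"tx":0.5,"ty":0.19,"tz":0,"wx":0,"wy":0,"wz":0,"claw":0},{"tx":1.3,"ty":0.48,"tz":0,"wx":0,"wy":0,"wz":0,"claw":0},{"tx":2.4,"ty":0.89,"tz":0,"wx":0,"wy":0,"wz":0,"claw":0},{"tx":3.8,"ty":1.41,"tz":0,"wx":0,"wy":0,"wz":0,"claw":0},{"tx":5.4,"ty":2.01,"tz":0,"wx":0,"wy":0,"wz":0,"claw":0},{"tx":7.2,"ty":2.68,"tz":0,"wx":0,"wy":0,"wz":0,"claw":0},{"tx":9,"ty":3.35,"tz":0,"wx":0,"wy":0,"wz":0,"claw":0},{"tx":10.8,"ty":4.02,"tz":0,"wx":0,"wy":0,"wz":0,"claw":0},{"tx":12.6,"ty":4.69,"tz":0,"wx":0,"wy":0,"wz":0,"claw":0},{"tx":14.4,"ty":5.36,"tz":0,"wx":0,"wy":0,"wz":0,"claw":0},{"tx":16.2,"ty":6.03,"tz":0,"wx":0,"wy":0,"wz":0,"claw":0},{"tx":18,"ty":6.7,"tz":0,"wx":0,"wy":0,"wz":0,"claw":0}]'
python3 -m handwheel '[{"tx":1.8,"ty":0.67,"tz":0,"wx":0,"wy":0,"wz":0,"claw":0},{"tx":3.6,"ty":1.34,"tz":0,"wx":0,"wy":0,"wz":0,"claw":0},{"tx":5.4,"ty":2.01,"tz":0,"wx":0,"wy":0,"wz":0,"claw":0},{"tx":7.2,"ty":2.68,"tz":0,"wx":0,"wy":0,"wz":0,"claw":0},{"tx":9,"ty":3.35,"tz":0,"wx":0,"wy":0,"wz":0,"claw":0},{"tx":10.8,"ty":4.02,"tz":0,"wx":0,"wy":0,"wz":0,"claw":0},{"tx":12.6,"ty":4.69,"tz":0,"wx":0,"wy":0,"wz":0,"claw":0},{"tx":14.4,"ty":5.36,"tz":0,"wx":0,"wy":0,"wz":0,"claw":0},{"tx":16.2,"ty":6.03,"tz":0,"wx":0,"wy":0,"wz":0,"claw":0},{"tx":18,"ty":6.7,"tz":0,"wx":0,"wy":0,"wz":0,"claw":0},{"tx":19.8,"ty":7.37,"tz":0,"wx":0,"wy":0,"wz":0,"claw":0},{"tx":21.4,"ty":7.97,"tz":0,"wx":0,"wy":0,"wz":0,"claw":0}]'
python3 -m handwheel '[{"tx":1.4,"ty":0.52,"tz":0,"wx":0,"wy":0,"wz":0,"claw":0},{"tx":2.6,"ty":0.97,"tz":0,"wx":0,"wy":0,"wz":0,"claw":0},{"tx":3.6,"ty":1.34,"tz":0,"wx":0,"wy":0,"wz":0,"claw":0},{"tx":4.5,"ty":1.68,"tz":0,"wx":0,"wy":0,"wz":0,"claw":0},{"tx":5.2,"ty":1.94,"tz":0,"wx":0,"wy":0,"wz":0,"claw":0},{"tx":5.7,"ty":2.12,"tz":0,"wx":0,"wy":0,"wz":0,"claw":0},{"tx":6.1,"ty":2.27,"tz":0,"wx":0,"wy":0,"wz":0,"claw":0},{"tx":6.24,"ty":2.32,"tz":0,"wx":0,"wy":0,"wz":0,"claw":0},{"tx":6.24,"ty":2.32,"tz":0,"wx":0,"wy":0,"wz":0,"claw":0},{"tx":6.24,"ty":2.32,"tz":0,"wx":0,"wy":0,"wz":0,"claw":0}]'
python3 - <<'E'
from h import *
p,d=grab("scene");show();cv2.imwrite("pics/s11.png",p)
p,d=grab("top");show();cv2.imwrite("pics/t11.png",p)
E
```

```text
clock: 17.62
position: [0.502, -0.0646, 0.2482]
ee_rot: [-1.791, -2.58, -0.0]
force: [-0.5, 0.2, -6.8]
width: 0.216
clock: 18.62
position: [0.5015, 0.1639, 0.2482]
ee_rot: [-1.79, -2.581, -0.0]
force: [0.4, -0.1, -6.2]
width: 0.218
clock: 19.45
position: [0.5028, 0.2273, 0.2483]
ee_rot: [1.794, 2.579, -0.0]
force: [0.3, -0.1, -6.6]
width: 0.217
t 19.5 pos [502.8 227.2 248.3] yaw(y) 20.35 z [ 0.e+00 -3.e-04 -1.e+00] F [ 0.   0.2 -7.1] T [-0.143 -0.01  -0.09 ] w 0.216 j [-0.76  0.31  0.32  1.76 -0.11  1.08 -0.05]
t 19.55 pos [502.8 227.3 248.4] yaw(y) 20.35 z [ 0.e+00 -2.e-04 -1.e+00] F [-0.4  0.4 -7.3] T [-0.105  0.052 -0.003] w 0.215 j [-0.76  0.31  0.32  1.76 -0.11  1.08 -0.05]
```

View pics/s11.png

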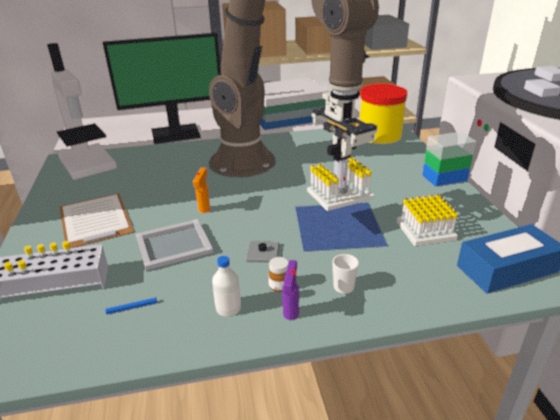

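View pics/t11.png

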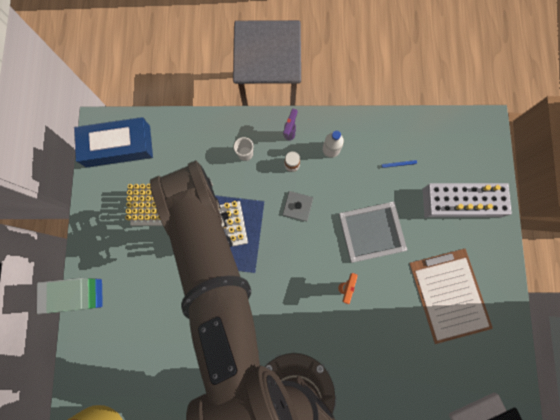

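```bash

python3 -m handwheel '[{"tx":0.05,"ty":0,"tz":0.4,"wx":0,"wy":0,"wz":0,"claw":0},{"tx":0.05,"ty":0,"tz":1.1,"wx":0,"wy":0,"wz":0,"claw":0},{"tx":0.05,"ty":0,"tz":2,"wx":0,"wy":0,"wz":0,"claw":0},{"tx":0.05,"ty":0,"tz":3,"wx":0,"wy":0,"wz":0,"claw":0},{"tx":0.05,"ty":0,"tz":4,"wx":0,"wy":0,"wz":0,"claw":0},{"tx":0.05,"ty":0,"tz":5,"wx":0,"wy":0,"wz":0,"claw":0},{"tx":0.05,"ty":0,"tz":6,"wx":0,"wy":0,"wz":0,"claw":0},{"tx":0.05,"ty":0,"tz":7,"wx":0,"wy":0,"wz":0,"claw":0},{"tx":0.05,"ty":0,"tz":7.9,"wx":0,"wy":0,"wz":0,"claw":0},{"tx":0.05,"ty":0,"tz":8.6,"wx":0,"wy":0,"wz":0,"claw":0},{"tx":0.05,"ty":0,"tz":9,"wx":0,"wy":0,"wz":0,"claw":0},{"tx":0.05,"ty":0,"tz":9.2,"wx":0,"wy":0,"wz":0,"claw":0}]'
python3 -m handwheel '[{"tx":0,"ty":0,"tz":0.1,"wx":0,"wy":0,"wz":0,"claw":0},{"tx":0,"ty":0,"tz":0.2,"wx":0,"wy":0,"wz":0,"claw":0},{"tx":0,"ty":0,"tz":0.3,"wx":0,"wy":0,"wz":0,"claw":0},{"tx":0,"ty":0,"tz":0.4,"wx":0,"wy":0,"wz":0,"claw":0},{"tx":0,"ty":0,"tz":0.5,"wx":0,"wy":0,"wz":0,"claw":0},{"tx":0,"ty":0,"tz":0.5,"wx":0,"wy":0,"wz":0,"claw":0}]'
python3 - <<'E'
from h import *
p,d=grab("scene");show();crop(p,280,90,410,260,4,"pics/s12.png")
E
```

```text
clock: 20.55
position: [0.5023, 0.2283, 0.1556]
ee_rot: [-1.793, -2.58, 0.001]
force: [1.4, 0.0, -6.8]
width: 0.223
clock: 21.05
position: [0.5024, 0.2284, 0.1513]
ee_rot: [-1.793, -2.58, -0.0]
force: [0.5, 0.2, -6.8]
width: 0.217
t 21.1 pos [502.5 228.4 151.4] yaw(y) 20.4 z [ 1.e-04  1.e-04 -1.e+00] F [ 0.5 -0.5 -6.5] T [-0.104  0.03   0.023] w 0.212 j [-0.74  0.42  0.29  1.88 -0.15  0.87 -0.02]
```

View pics/s12.png

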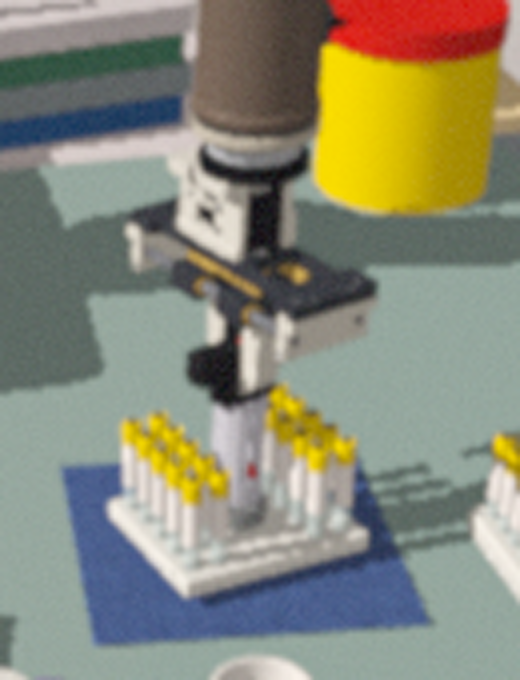

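```bash

python3 -m handwheel '[{"tx":0,"ty":0,"tz":0.1,"wx":0,"wy":0,"wz":0,"claw":0},{"tx":0,"ty":0,"tz":0.2,"wx":0,"wy":0,"wz":0,"claw":0},{"tx":0,"ty":0,"tz":0.3,"wx":0,"wy":0,"wz":0,"claw":0},{"tx":0,"ty":0,"tz":0.4,"wx":0,"wy":0,"wz":0,"claw":0},{"tx":0,"ty":0,"tz":0.5,"wx":0,"wy":0,"wz":0,"claw":0},{"tx":0,"ty":0,"tz":0.55,"wx":0,"wy":0,"wz":0,"claw":0},{"tx":0,"ty":0,"tz":0.6,"wx":0,"wy":0,"wz":0,"claw":0}]'
python3 -m handwheel '[{"tx":0,"ty":0,"tz":0.05,"wx":0,"wy":0,"wz":0,"claw":0},{"tx":0,"ty":0,"tz":0.1,"wx":0,"wy":0,"wz":0,"claw":0},{"tx":0,"ty":0,"tz":0.15,"wx":0,"wy":0,"wz":0,"claw":0},{"tx":0,"ty":0,"tz":0.2,"wx":0,"wy":0,"wz":0,"claw":0}]'
python3 -m handwheel '[{"tx":0,"ty":0,"tz":0.05,"wx":0,"wy":0,"wz":0,"claw":0},{"tx":0,"ty":0,"tz":0.1,"wx":0,"wy":0,"wz":0,"claw":0},{"tx":0,"ty":0,"tz":0.15,"wx":0,"wy":0,"wz":0,"claw":0}]'
python3 - <<'E'
from h import *
show()
E
```

```text
clock: 21.68
position: [0.503, 0.2286, 0.1455]
ee_rot: [1.793, 2.579, 0.001]
force: [1.6, 0.3, -5.1]
width: 0.217
clock: 22.02
position: [0.5026, 0.2285, 0.1434]
ee_rot: [1.793, 2.58, 0.0]
force: [1.4, 0.9, -5.0]
width: 0.213
clock: 22.27
position: [0.5024, 0.2284, 0.142]
ee_rot: [-1.793, -2.58, -0.0]
force: [1.0, -0.9, -1.9]
width: 0.215
t 22.27 pos [502.4 228.4 142. ] yaw(y) 20.4 z [-1.e-04  2.e-04 -1.e+00] F [ 1.  -0.9 -1.9] T [-0.092  0.057 -0.052] w 0.215 j [-0.74  0.43  0.29  1.89 -0.16  0.85 -0.01]
```

```bash

python3 -m handwheel '[{"tx":0,"ty":0,"tz":0.05,"wx":0,"wy":0,"wz":0,"claw":0},{"tx":0,"ty":0,"tz":0.1,"wx":0,"wy":0,"wz":0,"claw":0},{"tx":0,"ty":0,"tz":0.13,"wx":0,"wy":0,"wz":0,"claw":0},{"tx":0,"ty":0,"tz":0.13,"wx":0,"wy":0,"wz":0,"claw":0}]'
python3 - <<'E'
from h import *
show()
E
```

```text
clock: 22.6
position: [0.5025, 0.2284, 0.1406]
ee_rot: [-1.793, -2.58, -0.0]
force: [-0.6, 0.4, -0.8]
width: 0.215
t 22.6 pos [502.5 228.4 140.6] yaw(y) 20.4 z [ 0.e+00  1.e-04 -1.e+00] F [-0.6  0.4 -0.8] T [-0.096  0.057  0.05 ] w 0.215 j [-0.73  0.43  0.29  1.89 -0.16  0.84 -0.01]
```

```bash

python3 -m handwheel '[{"tx":0,"ty":0,"tz":0,"wx":0,"wy":0,"wz":0,"claw":0.3},{"tx":0,"ty":0,"tz":0,"wx":0,"wy":0,"wz":0,"claw":0.3},{"tx":0,"ty":0,"tz":0,"wx":0,"wy":0,"wz":0,"claw":0.7},{"tx":0,"ty":0,"tz":0,"wx":0,"wy":0,"wz":0,"claw":0.7},{"tx":0,"ty":0,"tz":0,"wx":0,"wy":0,"wz":0,"claw":0.7},{"tx":0,"ty":0,"tz":0,"wx":0,"wy":0,"wz":0,"claw":0.7},{"tx":0,"ty":0,"tz":0,"wx":0,"wy":0,"wz":0,"claw":0.7},{"tx":0,"ty":0,"tz":0,"wx":0,"wy":0,"wz":0,"claw":0.7},{"tx":0,"ty":0,"tz":0,"wx":0,"wy":0,"wz":0,"claw":0.7}]'
python3 - <<'E'
from h import *
show()
p,d=grab("scene");show();crop(p,280,90,410,260,4,"pics/s13.png")
E
```

```text
clock: 23.35
position: [0.5025, 0.2284, 0.1405]
ee_rot: [1.793, 2.58, 0.0]
force: [0.6, -0.6, 0.4]
width: 0.69
t 23.35 pos [502.5 228.4 140.5] yaw(y) 20.4 z [ 0.  0. -1.] F [ 0.6 -0.6  0.4] T [-0.128 -0.031  0.034] w 0.69 j [-0.73  0.43  0.29  1.89 -0.16  0.84 -0.01]
t 23.4 pos [502.5 228.4 140.5] yaw(y) 20.4 z [-0.  0. -1.] F [-0.9  0.6 -0.2] T [-0.067  0.008  0.001] w 0.694 j [-0.73  0.43  0.29  1.89 -0.16  0.84 -0.01]
```

View pics/s13.png

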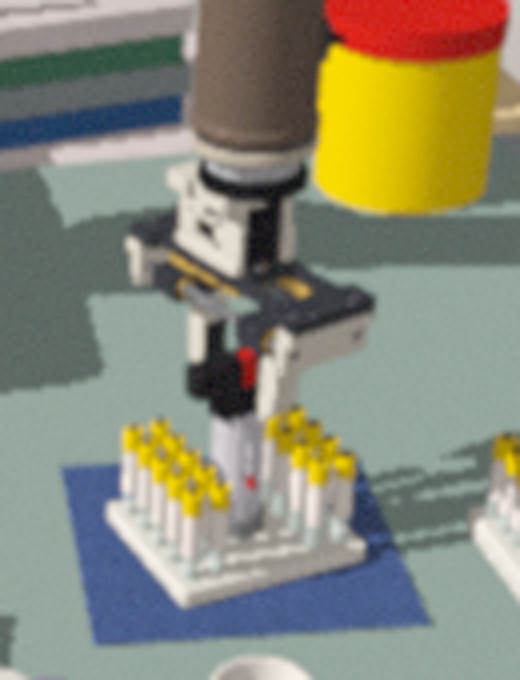

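The jaws are open and the carrier is standing on the mat. Retracting straight up.

```bash

python3 -m handwheel '[{"tx":0,"ty":0,"tz":-0.5,"wx":0,"wy":0,"wz":0,"claw":0.7},{"tx":0,"ty":0,"tz":-1.5,"wx":0,"wy":0,"wz":0,"claw":0.7},{"tx":0,"ty":0,"tz":-3,"wx":0,"wy":0,"wz":0,"claw":0.7},{"tx":0,"ty":0,"tz":-5,"wx":0,"wy":0,"wz":0,"claw":0.7},{"tx":0,"ty":0,"tz":-7,"wx":0,"wy":0,"wz":0,"claw":0.7},{"tx":0,"ty":0,"tz":-9,"wx":0,"wy":0,"wz":0,"claw":0.7},{"tx":0,"ty":0,"tz":-11,"wx":0,"wy":0,"wz":0,"claw":0.7},{"tx":0,"ty":0,"tz":-12,"wx":0,"wy":0,"wz":0,"claw":0.7},{"tx":0,"ty":0,"tz":-12,"wx":0,"wy":0,"wz":0,"claw":0.7},{"tx":0,"ty":0,"tz":-12,"wx":0,"wy":0,"wz":0,"claw":0.7}]'
python3 - <<'E'
from h import *
show()
p,d=grab("scene");cv2.imwrite("pics/s14f.png",p);crop(p,280,110,410,260,5,"pics/s14.png")
W=cloud("scene",d)
hsv=cv2.cvtColor(p,cv2.COLOR_BGR2HSV);H,S,V=[hsv[...,i].astype(int) for i in range(3)]
box=np.zeros(H.shape,bool);box[180:250,295:380]=1
ym=(H>18)&(H<35)&(S>120)&box; w=W[ym]; k=np.nanmedian(w,0); print("caps med",k, np.nanpercentile(w[:,2],[50,95]))
m=(W[...,2]>.115)&(np.hypot(W[...,0]-.5025,W[...,1]-.228)<.07)&(W[...,2]<.18)
print("handle top z",np.nanpercentile(W[m][:,2],[90,97]),"xy",np.nanmedian(W[m],0))
w=w[w[:,2]>.08]; A=np.c_[w[:,:2]-w[:,:2].mean(0),np.ones(len(w))]; print("cap plane tilt",np.linalg.lstsq(A,w[:,2],rcond=None)[0])
p,d=grab("top");cv2.imwrite("pics/t14.png",p);show()
E
```

```text
clock: 24.23
position: [0.5025, 0.2285, 0.2608]
ee_rot: [1.793, 2.58, 0.002]
force: [-1.1, 0.1, -1.1]
width: 0.699
t 24.23 pos [502.5 228.5 260.8] yaw(y) 20.41 z [ 8.e-04  6.e-04 -1.e+00] F [-1.1  0.1 -1.1] T [-0.084  0.043  0.005] w 0.699 j [-0.77  0.3   0.32  1.75 -0.1   1.11 -0.06]
caps med [0.51686364 0.19743269 0.08525268] [0.08525268 0.0911701 ]
handle top z [0.16307876 0.16450137] xy [0.51123848 0.22636157 0.14946743]
cap plane tilt [-0.01206551  0.00480758  0.08749122]
t 24.33 pos [501.8 228.2 259.5] yaw(y) 20.41 z [-1.5e-03 -9.0e-04 -1.0e+00] F [-0.1 -0.7  0.5] T [-0.096  0.08  -0.007] w 0.698 j [-0.77  0.3   0.32  1.75 -0.1   1.11 -0.06]
```

View pics/s14.png

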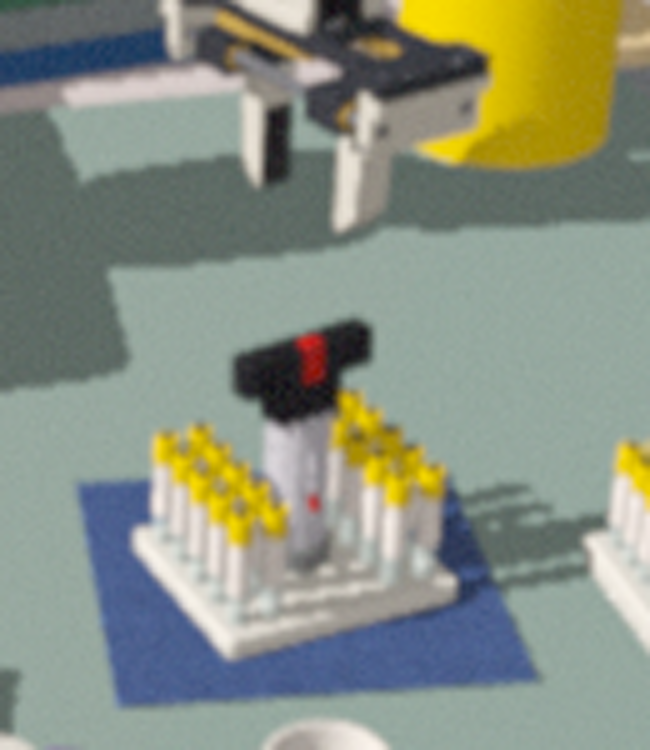

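View pics/t14.png

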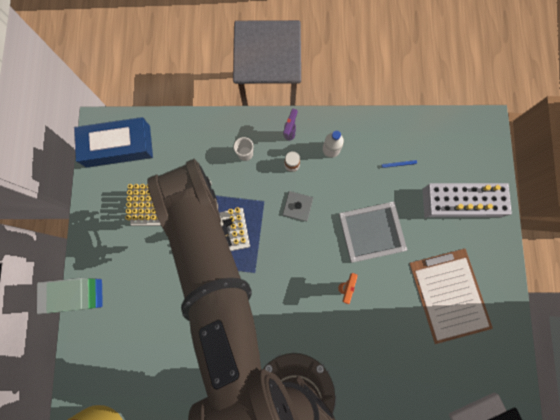

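```bash
python3 -c "
from cell import arm
print(arm.sign_off())"
```

```text
the job is handed in; nothing more can be done
None
```

The vial carrier is standing level near the middle of the blue mat with the handle clicked on. The gripper is open and clear, and I handed the job in at about 24 s. `sign_off` gives no verdict, so these are my own checks.

**What I did:** I picked the black-barred handle over the orange and purple look-alikes and slid it down the post until it met the shoulder. I then turned it about 25°. At the click the button's side force fell from about 3 N to 1 N, and the red button showed in the hole. I stopped turning soon after, so I did not push on to feel the moment climb hard. Then I lifted the carrier by the handle alone, moved it over the mat, lowered it in small steps and let go.

**Last checks:**
- **Handle:** its top measured 163–164 mm high, against 163 mm expected when fully seated. The button was still showing in the hole.
- **Level:** the vial caps tilt by about 0.013 rad, against the 0.05 rad limit.
- **Position:** the tool let go about 1 mm from the mat centre I measured. I did not fit the carrier's own position after release.
- **Forces:** readings between steps showed at most about 10 N on the tool while pushing in the button and at the shoulder, and about 8 N while turning. I did not measure the carrier's contact force on the mat. The load came off the tool gradually as it set down.
- **Other things on the bench:** in the last pictures they looked unmoved, judged by eye.

No check failed. The two cameras differed by about 1 mm on where the post was, so I used the middle of their readings.

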